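Stamp the shop's wooden plaques on the pedal press

ROBOT

A 6-joint arm with a two-finger parallel gripper is mounted at the origin on the work surface. World frame = base frame: x ahead of the robot, y to its left, z up, the work surface at z = 0. Lengths are in m, angles in rad, forces in N, time in s.
With the tool pointing down it reaches from about 0.325 to 0.85 m from the base axis. Payload 15.5 kg.
Tool frame: the origin (TCP) lies at the very end of the fingers, on their centre line; the grasp point (between the pads) lies 19 mm behind it; z points along the fingers, y is the line along which they close (so a half turn about z gives the same grasp; the last joint's range is limited). The gripper opens to 91 mm and grips with 3 to 60 N. Pads are 32 mm wide; open, the fingers measure 118 mm over their backs; the gripper's body (76 mm by 178 mm) begins 60 mm behind the grasp point.
Start: joints at [-1.236, 0.494, 1.345, -0, 1.302, -0.096], TCP at [0.261, -0.568, 0.214] pointing down, gripper open.
Joint ranges: [-2.91, 2.91], [-0.82, 2.16], [0.22, 2.67], [-1.22, 4.37], [0.12, 2.79], [-3.08, 3.08]. Speed limits (rad/s): [1.89, 1.89, 2.57, 3.01, 3.01, 3.01].

INTERFACE

Orientations are given as [roll, pitch, yaw] about the fixed x, y, z axes, in that order (R = Rz(yaw) Ry(pitch) Rx(roll)).
In Python, from plant import * gives the robot as it stands.
- The arm moves only by the shell command python3 -m creep 'ROWS'. ROWS is JSON, a list of rows, each a list of 7 numbers: the shift along the tool's x, y, z each as a share of 20 mm, from -1 to 1, then the turn, a rotation vector about the tool's x, y, z each as a share of 6 degrees, from -1 to 1, then the opening, from 0 (shut) to 1 (fully open). A call has 1 to 10 rows; each row shifts and turns the commanded pose from where the row before left it, along the tool's axes as they then stand; what a row does not reach is not made up. A row lasts 1/12 s, in which the tool goes at most 41.7 mm and 7.16 degrees, less where a joint would pass 70% of its speed; a pose out of reach is approached as far as the arm can. A call with a number of a shift or a turn outside -1 to 1 is refused whole. A call with a gripper value outside its range is refused whole. The fingers move at their own pace and stop on an object; the grip force is fixed at half the most. Time passes only in rows, so rows that do not move let the fingers close. It gives the time, the measured TCP pose, the force, the opening and the grip force at its end, in the units of the state.
- observe(): the state, without advancing time (a new reading comes with each control period).
- read_camera(name): name is "side" or "top" or "wrist"; returns a dict with "color" (480x640x3 uint8, red, green, blue), "fx", "fy", "cx", "cy" (pixels), "dist" ([k1, k2, p1, p2, k3] as OpenCV has them; the pictures are not rectified), "world_to_cam" (4x4, takes a point from world to camera coordinates); the wrist camera has in their place "tool_from_camera" (4x4, takes a point from camera to tool coordinates, whose origin is the TCP and whose axes are the flange's). Camera axes: x right, y up, looking along -z (the intrinsics and any distortion apply to the point x, -y, -z); pixel columns grow to the right and rows downward; lengths in m; the calibration is good to about 2 mm. A picture is of the moment at which its call begins: read the wrist's pose just before it. There is no depth.
- hand_in(): hands the job in; it is judged then, once.
The state is a dict: "time": time; "q": joint angles; "joint_velocities": joint speeds; "effort": joint torques, N m; "position": TCP position; "tool_rot": TCP orientation; "wrist_force": force on the tool from outside, world axes, zero at the start; "ft_torque": the same for the moment, N m; "finger_gap": finger opening in m; "finger_force": force on a finger pad.
Only numpy, scipy, OpenCV 4.12 (cv2) and the standard library are available. Lean on these libraries where they do the work, as an engineer would, in place of code of your own. Each camera call takes 0.05 s, during which the arm holds its last target. There are 200 camera calls.

TASK

First move the ink tin off the press onto the middle of its cork mat. Then stamp every wooden plaque lying on the counter with the pedal press, working from the shortest plaque to the longest: lay each one flat on the platen, slide it so that the centre of its dark ring sits right under the marking pin, then let go of it and push the pedal fully down to its stop for a moment. Lay the stamped plaques flat, right side up, inside the wooden tray, leave the pedal up, and knock over none of the pottery and carved ware.

Things in the scene. Friction and masses are not known exactly. Their poses are not given: they have to be found in the camera images.
- plaque_small: the shortest plaque: 137 mm long, 44 mm wide, its head (+x) end a half circle, pale wood 14 mm thick, loose, printed with a small brown pot and a dark ring. Origin: centre of the underside (middle of the length); x along the length towards the head, where the ring is, z up. Absent in some starts.
- ring_small (a point): centre of the dark ring (10 mm inside, 15 mm outside) on top of the small plaque, at x = 28.5 mm, y = 6 mm, z = 14 mm in the plaque's frame
- plaque_middle: the middle plaque: 155 mm long, 50 mm wide, plain rectangle, pale wood 14 mm thick, loose, printed with a small brown pot and a dark ring. Origin: centre of the underside (middle of the length); x along the length towards the head, where the ring is, z up. Absent in some starts.
- ring_middle (a point): centre of the dark ring (10 mm inside, 15 mm outside) on top of the middle plaque, at x = 37.5 mm, y = -8 mm, z = 14 mm in the plaque's frame
- plaque_large: the longest plaque: 177 mm long, 56 mm wide, its head (+x) end a 90 degree point, pale wood 14 mm thick, loose, printed with a small brown pot and a dark ring. Origin: centre of the underside (middle of the length); x along the length towards the head, where the ring is, z up. Absent in some starts.
- ring_large (a point): centre of the dark ring (10 mm inside, 15 mm outside) on top of the longest plaque, at x = 48.5 mm, y = 10 mm, z = 14 mm in the plaque's frame
- pin_tip (a point): tip of the press's marking pin, which points straight down from the head; at rest 26 mm above the steel platen (12 mm over a plaque lying on it); it moves only up and down, coming down 11.5 mm as the pedal goes to its stop
- press: green bench marking press, fixed. Origin on the counter straight below the pin. Steel platen 10 mm high, x = -160 to 62, y = -75 to 75 mm, with a 14 mm high fence across it at x = 50 to 60. Round head, radius 19 mm about the pin axis, from 62 mm above the counter up; column 45 mm square, 210 mm high, at x = y = +105 mm; an arm joins them at 160 to 210 mm height. Open on the -x side
- pedal (a joint): the press's hinged, sprung pedal: 0 rad at rest (up), 0.25 rad fully down on its stop; about 4 N to start and 11 N at the stop, pushed at the tread; it springs back up
- pedal_tread (a point): centre of the rubber tread on top of the pedal plate (tread 45 mm x 66 mm), where to push down; at rest 52 mm above the counter, sinking some 24 mm to the stop. Its x axis points along the pedal towards the hinge, 98 mm away
- tray: open wooden tray for finished plaques, fixed, 220 mm (x) by 240 mm (y) outside, walls 6 mm thick and 24 mm high, floor 6 mm or less thick. Origin: centre of the underside
- ink_tin: closed round metal ink tin, dark, 56 mm across and 20 mm high, loose; starts on the platen in front of the pin, in the way. Origin: centre of the underside
- cork_mat: round cork mat, 90 mm across and 4 mm thick, fixed on the counter: the ink tin's place. Origin: centre of the underside
- jar: clay jar, 68 mm wide, 85 mm high, loose ware on the counter, not part of the job. Origin: centre of the underside
- stupa: carved wooden tower figure, 60 mm wide, 100 mm high, loose ware on the counter, not part of the job. Origin: centre of the underside
- teapot: dark clay pot with a short spout, 72 mm wide, 70 mm high, loose ware on the counter, not part of the job. Origin: centre of the underside
- teabowl: small clay bowl, 64 mm wide, 36 mm high, loose ware on the counter, not part of the job. Origin: centre of the underside
Things that resemble listed ones, but are neither listed nor needed, are in the scene too. What is shaped like the part that bears pedal but turquoise is not meant.

How it is judged:
By the outcome, as a careful person would: the job done as asked, in the order asked, and still so for the second after the job is handed in, with the robot touching nothing.
Of plaque_small, plaque_middle, plaque_large only 2 to 3 are there at a start; the rules pass over those that are not, and their reading is None.
At some moment in a run one of plaque_small, plaque_middle, plaque_large may be knocked a few centimetres aside while the robot is not near it.
Once in a run the grip may slacken for a moment while it holds something.
It also fails if it takes over 210 s, if anything falls off the work surface, if the arm or the gripper's body presses on something with over 40 N, if the wrist force passes 120 N, or if a joint passes its speed limit or range.

## Working session

There is one attempt and no reset: what is moved stays moved. The work goes in short steps, Python scripts to look and compute and a shell command to move; the robot and the scene stay as the last step left them, time stands still between calls to the robot, and variables do not carry over. Pictures are saved under pics/ and viewed, at most 14 in all, crops included, and the job is handed in when it is done.

```bash
mkdir -p pics; ls; python3 - <<'E'
from plant import *
import cv2
print(observe())
for n in ("top","side"):
    c=read_camera(n); cv2.imwrite(f"pics/{n}0.png",c["color"][:,:,::-1])
    print(n,c["fx"],c["fy"],c["cx"],c["cy"],c["dist"],c["world_to_cam"])
E
```

```text
pics
{'time': 0.0, 'q': array([-1.23549259e+00,  4.94208647e-01,  1.34611570e+00, -4.81941128e-06,
        1.30247316e+00, -9.54626303e-02]), 'joint_velocities': array([-0.0002264 , -0.00070803,  0.00087643,  0.00169546,  0.00028949,
        0.0003267 ]), 'effort': array([-4.53108049e-03, -8.78820491e+01, -3.81859374e+01,  7.05616619e-02,
        5.33537369e-02, -1.25357365e-04]), 'position': array([ 0.26088183, -0.56754797,  0.21332765]), 'tool_rot': array([-3.14039284e+00, -1.10219490e-04,  4.30767579e-01]), 'wrist_force': array([-1.28197126,  0.11018074, -0.44910875]), 'ft_torque': array([-0.00843503, -0.02592797, -0.00218372]), 'finger_force': 0.0, 'finger_gap': 0.09131307561156679}
top 553.7998230730337 553.7998230730337 321.33582539800193 240.92793587228624 [-0.01248309  0.          0.          0.          0.        ] [[ 7.18964538e-03 -9.99944512e-01 -7.69943960e-03 -1.12285235e-03]
 [ 9.98714495e-01  6.79402596e-03  5.02314586e-02 -4.34806164e-01]
 [-5.01763612e-02 -8.05068831e-03  9.98707925e-01 -1.39165640e+00]
 [ 0.00000000e+00  0.00000000e+00  0.00000000e+00  1.00000000e+00]]
side 554.8196853036828 554.8196853036828 327.5680974701945 235.20584713541032 [-0.03998827  0.          0.          0.          0.        ] [[ 0.97482992 -0.22260192 -0.01245014 -0.4340645 ]
 [ 0.12079354  0.48039934  0.86869177 -0.1241686 ]
 [-0.18739141 -0.84833063  0.49519652 -1.60483529]
 [ 0.          0.          0.          1.        ]]
```

View pics/top0.png

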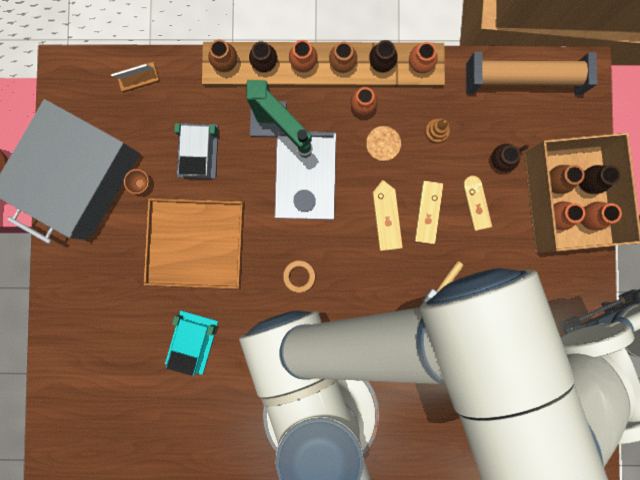

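View pics/side0.png

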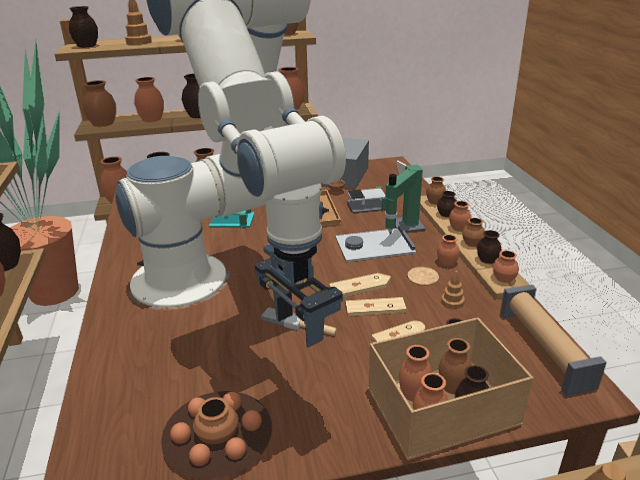

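Top view: the plaques are small (round head, 478,203), middle (rectangle, 429,212) and large (pointed, 387,215). The ink tin is at (304,201), cork mat (383,143), press head (305,148) and tray (193,244). Pedal candidates are the grey plate with a black tread at (196,150) and the turquoise one at (191,343). The task rules out turquoise, so I take the grey one. Other round, tan things are the wooden ring at (299,277), which is not the mat, and the small jar at (364,100).

```bash
cat > h.py <<'E'
from plant import *
import numpy as np, cv2
from scipy.spatial.transform import Rotation as Ro
def cam(n):
    s=observe(); c=read_camera(n)
    if n=="wrist":
        T=np.eye(4); T[:3,:3]=Ro.from_euler("xyz",s["tool_rot"]).as_matrix(); T[:3,3]=s["position"]
        c["c2w"]=T@c["tool_from_camera"]
    else: c["c2w"]=np.linalg.inv(c["world_to_cam"])
    c["bgr"]=c["color"][:,:,::-1].copy(); return c
def K(c): return np.array([[c["fx"],0,c["cx"]],[0,c["fy"],c["cy"]],[0,0,1.]])
def w(c,px,z):
    p=cv2.undistortPoints(np.float64(px).reshape(-1,1,2),K(c),np.float64(c["dist"]))[:,0]
    d=np.c_[p[:,0],-p[:,1],-np.ones(len(p))]@c["c2w"][:3,:3].T; o=c["c2w"][:3,3]
    return o+d*((z-o[2])/d[:,2])[:,None]
def pix(c,P):
    M=np.linalg.inv(c["c2w"]); q=np.atleast_2d(P)@M[:3,:3].T+M[:3,3]; q=q*[1,-1,-1]
    return cv2.projectPoints(q.reshape(-1,1,3),np.zeros(3),np.zeros(3),K(c),np.float64(c["dist"]))[0][:,0]
def blobs(c,lo,hi,amin=150):
    m=cv2.inRange(cv2.cvtColor(c["bgr"],cv2.COLOR_BGR2HSV),np.array(lo),np.array(hi))
    return [k for k in cv2.findContours(m,cv2.RETR_EXTERNAL,cv2.CHAIN_APPROX_NONE)[0] if cv2.contourArea(k)>amin]
def plaques(c,z=.014,lo=(12,50,190),hi=(32,150,255),amin=600):
    """centre, yaw (mod pi), size of pale-wood blobs on the plane z"""
    out=[]
    for k in blobs(c,lo,hi,amin):
        P=w(c,k.reshape(-1,2),z)[:,:2]*1000
        (x,y),(a,b),t=cv2.minAreaRect(np.float32(P))
        if a<b: a,b,t=b,a,t+90
        out.append((x,y,(t+90)%180-90,a,b,k.reshape(-1,2).mean(0)))
    return out
E
python3 - <<'E'
from h import *
c=cam("top")
for p in plaques(c): print(np.round(np.r_[p[:5],p[5]],1))
print("tin/mat/head/tray/tread", w(c,[[304,201]],.03)[0],w(c,[[383,143]],.004)[0])
hsv=cv2.cvtColor(c["bgr"],cv2.COLOR_BGR2HSV)
for p in [(383,143),(387,230),(429,225),(478,215),(304,201),(300,180),(194,165)]: print(p,hsv[p[1],p[0]])
g=cv2.resize(c["bgr"][80:230,160:360],None,fx=4,fy=4,interpolation=cv2.INTER_CUBIC); cv2.imwrite("pics/press.png",g)
E
```

```text
[345.8  57.6 -89.6  75.7  75.5 298.6 275.9]
[ 497.9 -664.6  -85.1  163.4  150.1  577.8  220.2]
[ 510.2 -270.1   -8.   155.9   49.9  428.9  212. ]
[ 503.1 -163.2    7.2  176.7   56.8  387.1  218. ]
[ 535.9 -391.4   12.9  137.1   45.   477.3  203.7]
[ 643.2 -639.3  -84.   141.6  105.7  566.1  160.9]
[ 6.870e+02 -1.548e+02  2.000e-01  8.510e+01  8.410e+01  3.833e+02
  1.428e+02]
[866.5  64.1 -89.8 496.4  52.5 297.2  75.9]
[ 879.8 -542.3   89.7  264.9   38.7  533.8   69.2]
tin/mat/head/tray/tread [0.53381438 0.04596575 0.03      ] [ 0.68793943 -0.15452009  0.004     ]
(383, 143) [ 17 123 243]
(387, 230) [ 23 104 246]
(429, 225) [ 26  94 246]
(478, 215) [ 23 101 248]
(304, 201) [108  25 133]
(300, 180) [ 96   5 241]
(194, 165) [ 0 12 41]
```

View pics/press.png

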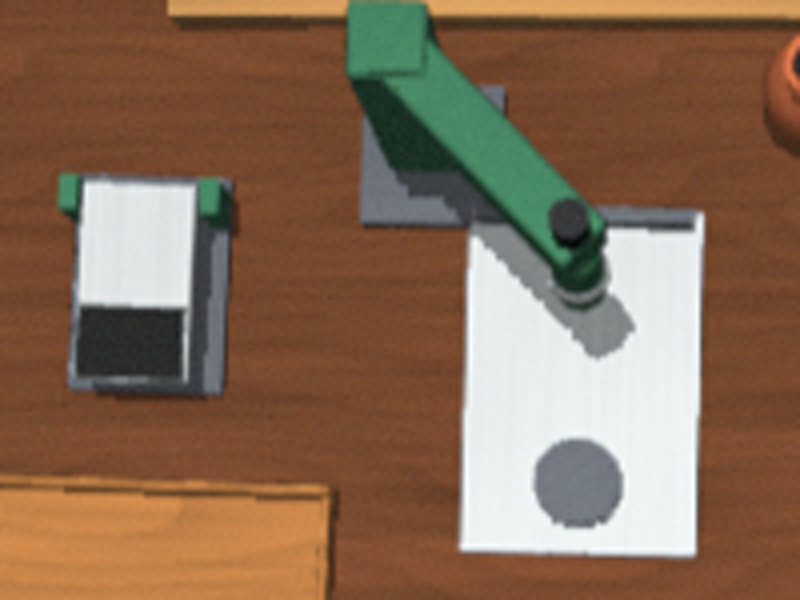

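The crop confirms the pedal: green brackets, black tread centred at about full-frame (192.5,165). The platen corners are at crop (460,549), (696,556), (704,212) and the tin at (578,482).

```bash
python3 - <<'E'
from h import *
c=cam("top")
f=lambda l:np.array(l)/4.+[160,80]-.4
def fit(L,Wp):
    L=np.array(L);W=Wp[:,:2]*1000;a=L.mean(0);b=W.mean(0)
    u=(L-a)@[1,1j];v=(W-b)@[1,1j];th=np.angle(np.sum(np.conj(u)*v))
    R=np.array([[np.cos(th),-np.sin(th)],[np.sin(th),np.cos(th)]]);t=b-R@a
    return t,np.degrees(th),(L@R.T+t-W).round(1)
print("press",fit([[-160,75],[-160,-75],[62,-75]],w(c,f([[460,549],[696,556],[704,212]]),.010)))
# tread corners
P=w(c,f([[80,305],[185,310],[182,380],[75,374]]),.052); print("tread",P.mean(0),P)
# tin
for k in blobs(c,(95,15,80),(120,60,160),100):
    (u,v),r=cv2.minEnclosingCircle(k); 
    if 290<u<320 and 190<v<215: print("tin",u,v,r,w(c,[[u,v]],.030))
for k in blobs(c,(10,90,140),(32,230,255),3000):
    P=w(c,k.reshape(-1,2),.024)[:,:2]*1000; print("tray?",cv2.minAreaRect(np.float32(P)),k.reshape(-1,2).mean(0))
P=w(c,[[148,199.5],[242,201.5],[240,288],[144.5,284.5]],.024);print(P,P.mean(0))
E
```

```text
press (array([653.12999457,  43.18184983]), np.float64(-1.154656517689419), array([[-0.6,  0.2],
       [-0.2,  0.2],
       [ 0.8, -0.5]]))
tread [0.61887722 0.32343718 0.052     ] [[0.64204558 0.35536238 0.052     ]
 [0.6392196  0.28987911 0.052     ]
 [0.59541876 0.29093798 0.052     ]
 [0.59882492 0.35756924 0.052     ]]
tin 304.0631103515625 200.31553649902344 11.114970207214355 [[0.53554072 0.04582263 0.03      ]]
tray? ((426.9934997558594, 325.44329833984375), (239.44290161132812, 221.00930786132812), 88.29914855957031) [192.46239554 243.06963788]
tray? ((891.4168090820312, 1.79345703125), (619.1981201171875, 112.56407165527344), 89.85472869873047) [304.67318757  65.46950518]
[[0.53602055 0.44074474 0.024     ]
 [0.532331   0.20258603 0.024     ]
 [0.31483994 0.20447281 0.024     ]
 [0.32168621 0.44464871 0.024     ]] [0.42621942 0.32311307 0.024     ]
```

```bash
cat > go.py <<'E'
import sys
from h import *
def go(x,y,z,yaw):
    """mm, deg -> turn (6 deg units, tool axes) then shift (20 mm units, tool axes after the turn)"""
    s=observe(); R=Ro.from_euler("xyz",s["tool_rot"]); G=Ro.from_euler("xyz",[np.pi,0,np.radians(yaw)])
    r=(R.inv()*G).as_rotvec(degrees=True)/6
    d=G.inv().apply(np.array([x,y,z])-s["position"]*1000)/20
    print("turn",r.round(2),"shift",d.round(2),"t %.1f gap %.1f pos"%(s["time"],s["finger_gap"]*1000),(s["position"]*1000).round(1),"yaw %.1f"%np.degrees(s["tool_rot"][2]),"F",s["wrist_force"].round(1))
if __name__=="__main__": go(*map(float,sys.argv[1:]))
E
python3 go.py 480 43 190 -1.2
```

```text
turn [-0.01  0.    4.31] shift [ 10.31 -30.76   1.18] t 0.2 gap 91.2 pos [ 260.9 -567.7  213.6] yaw 24.7 F [ 0.4  0.6 -0.1]
```

```bash
python3 -m creep '[[0,0,0,0,0,0.86,1],[0,0,0,0,0,0.86,1],[0,0,0,0,0,0.86,1],[0,0,0,0,0,0.86,1],[0,0,0,0,0,0.87,1],[0.33,-0.99,0.04,0,0,0,1],[0.33,-0.99,0.04,0,0,0,1],[0.33,-0.99,0.04,0,0,0,1],[0.33,-0.99,0.04,0,0,0,1],[0.33,-0.99,0.04,0,0,0,1]]'
python3 -m creep '[[0.33,-0.99,0.04,0,0,0,1],[0.33,-0.99,0.04,0,0,0,1],[0.33,-0.99,0.04,0,0,0,1],[0.33,-0.99,0.04,0,0,0,1],[0.33,-0.99,0.04,0,0,0,1],[0.33,-0.99,0.04,0,0,0,1],[0.33,-0.99,0.04,0,0,0,1],[0.33,-0.99,0.04,0,0,0,1],[0.33,-0.99,0.04,0,0,0,1],[0.33,-0.99,0.04,0,0,0,1]]'
python3 -m creep '[[0.33,-0.99,0.04,0,0,0,1],[0.33,-0.99,0.04,0,0,0,1],[0.33,-0.99,0.04,0,0,0,1],[0.33,-0.99,0.04,0,0,0,1],[0.33,-0.99,0.04,0,0,0,1],[0.33,-0.99,0.04,0,0,0,1],[0.33,-0.99,0.04,0,0,0,1],[0.33,-0.99,0.04,0,0,0,1],[0.33,-0.99,0.04,0,0,0,1],[0.33,-0.99,0.04,0,0,0,1]]'
python3 -m creep '[[0.33,-0.99,0.04,0,0,0,1],[0.33,-0.99,0.04,0,0,0,1],[0.33,-0.99,0.04,0,0,0,1],[0.33,-0.99,0.04,0,0,0,1],[0.33,-0.99,0.04,0,0,0,1],[0.33,-0.99,0.04,0,0,0,1],[0,0,0,0,0,0,1],[0,0,0,0,0,0,1]]'
python3 go.py 480 43 190 -1.2
python3 - <<'E'
from h import *
c=cam("wrist"); cv2.imwrite("pics/w1.png",c["bgr"]); print(c["c2w"].round(3),c["fx"])
P=np.array([[653,43,36],[653,43,10],[535.5,45.8,30]])/1000
print(pix(c,P))
E
```

```text
time: 1.03
position: [0.2962, -0.4686, 0.2097]
tool_rot: [-3.141, 0.0, -0.021]
wrist_force: [0.4, 0.2, -1.2]
finger_gap: 0.0916
finger_force: 0.0
time: 1.87
position: [0.3662, -0.272, 0.2019]
tool_rot: [-3.142, 0.0, -0.021]
wrist_force: [0.4, -0.2, -0.2]
finger_gap: 0.0908
finger_force: 0.0
time: 2.7
position: [0.4363, -0.0753, 0.1939]
tool_rot: [-3.142, 0.0, -0.021]
wrist_force: [0.2, -0.4, -0.7]
finger_gap: 0.0911
finger_force: 0.0
time: 3.37
position: [0.4782, 0.0422, 0.1889]
tool_rot: [3.142, 0.0, -0.019]
wrist_force: [0.1, 0.1, 0.8]
finger_gap: 0.0912
finger_force: 0.0
turn [0.   0.   0.02] shift [ 0.09 -0.04 -0.05] t 3.4 gap 91.2 pos [478.2  42.2 188.9] yaw -1.1 F [0.1 0.1 0.8]
[[-0.019  0.967  0.255  0.55 ]
 [-1.    -0.019 -0.005  0.042]
 [ 0.    -0.255  0.967  0.359]
 [ 0.     0.     0.     1.   ]] 355.1462674902665
[[322.8638387   25.33692543]
 [323.15065562  35.69658932]
 [322.65279089 171.65825669]]
```

View pics/w1.png

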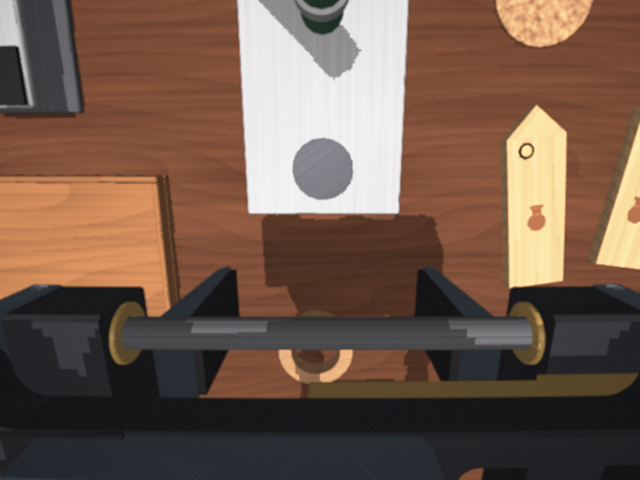

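Wrist view: the tin is at (323,169), the press head at (320,15) and the mat at (543,15), all within 2–3 px of prediction. Next I pick up the tin.

```bash
python3 -m creep '[[0.6,-0.05,0.9,0,0,0,1],[0.6,-0.05,0.9,0,0,0,1],[0.6,-0.05,0.9,0,0,0,1],[0.6,-0.05,0.9,0,0,0,1],[0.6,-0.05,0.9,0,0,0,1],[0,0,0.9,0,0,0,1],[0,0,0.9,0,0,0,1],[0,0,0.9,0,0,0,1],[0,0,0.9,0,0,0,1],[0,0,0.5,0,0,0,1]]'
python3 go.py 536.5 45.5 12 -1.2
```

```text
time: 4.25
position: [0.5373, 0.0444, 0.0155]
tool_rot: [3.141, 0.002, -0.022]
wrist_force: [-0.1, 0.2, 0.3]
finger_gap: 0.0916
finger_force: 0.0
turn [ 0.    0.02 -0.01] shift [-0.04 -0.06  0.18] t 4.2 gap 91.6 pos [537.3  44.4  15.5] yaw -1.2 F [-0.1  0.2  0.3]
```

```bash
python3 -m creep '[[0,-0.06,0.1,0,0,0,1],[0,0,0,0,0,0,0],[0,0,0,0,0,0,0],[0,0,0,0,0,0,0],[0,0,0,0,0,0,0],[0,0,0,0,0,0,0],[0,0,0,0,0,0,0],[0,0,0,0,0,0,0],[0,0,0,0,0,0,0],[0,0,0,0,0,0,0]]'
python3 -m creep '[[0,0,-0.3,0,0,0,0],[0,0,-0.8,0,0,0,0],[0,0,-0.8,0,0,0,0],[0,0,-0.8,0,0,0,0],[0,0,-0.8,0,0,0,0],[0,0,0,0,0,0,0]]'
python3 go.py 687 -154.7 60 -1.2
```

```text
time: 5.08
position: [0.5386, 0.0465, 0.0156]
tool_rot: [3.142, -0.001, -0.02]
wrist_force: [-1.2, -0.2, 6.7]
finger_gap: 0.0555
finger_force: 30.0
time: 5.58
position: [0.5397, 0.0466, 0.088]
tool_rot: [-3.142, -0.004, -0.02]
wrist_force: [0.9, -0.2, -1.2]
finger_gap: 0.055
finger_force: 30.0
turn [-0.   -0.04  0.  ] shift [7.58 9.91 1.4 ] t 5.6 gap 55.0 pos [539.7  46.6  88. ] yaw -1.2 F [ 0.9 -0.2 -1.2]
```

```bash
python3 -m creep '[[0,1,0,0,0,0,0],[0,1,0,0,0,0,0],[0,1,0,0,0,0,0],[0,1,0,0,0,0,0],[0,1,0,0,0,0,0],[0.3,1,0,0,0,0,0],[0.5,1,0,0,0,0,0],[0.8,1,0,0,0,0,0],[1,1,0,0,0,0,0],[1,0.9,0,0,0,0,0]]'
python3 -m creep '[[1,0,0.3,0,0,0,0],[1,0,0.3,0,0,0,0],[1,0,0.3,0,0,0,0],[0.9,0,0.3,0,0,0,0],[0,0,0.2,0,0,0,0],[0,0,0,0,0,0,0]]'
python3 go.py 685 -154.7 10 -1.2
python3 - <<'E'
from h import *
c=cam("wrist"); cv2.imwrite("pics/w2.png",c["bgr"])
c=cam("side"); cv2.imwrite("pics/s2.png",cv2.resize(c["bgr"][160:360,320:560],None,fx=3,fy=3))
E
```

```text
time: 6.42
position: [0.6064, -0.1541, 0.0846]
tool_rot: [-3.141, 0.001, -0.021]
wrist_force: [0.7, 0.3, -0.5]
finger_gap: 0.0549
finger_force: 30.0
time: 6.92
position: [0.6836, -0.1541, 0.0552]
tool_rot: [-3.141, 0.002, -0.02]
wrist_force: [-0.3, -0.6, -1.6]
finger_gap: 0.0555
finger_force: 30.0
turn [-0.01  0.02  0.01] shift [0.07 0.03 2.26] t 6.9 gap 55.5 pos [ 683.6 -154.1   55.2] yaw -1.2 F [-0.3 -0.6 -1.6]
```

View pics/w2.png

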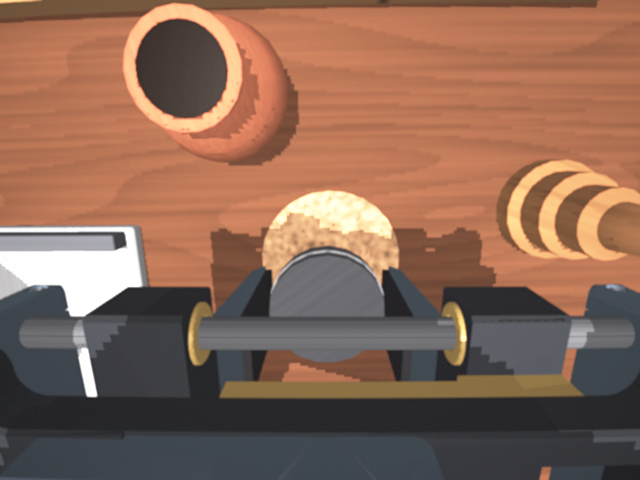

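The wrist view shows the tin at (328,305) with the mat behind it; the mat rim is at about (263,255), (398,255) and (330,190). Now I measure the offset between them.

```bash
python3 - <<'E'
from h import *
s=observe();c=cam("wrist"); hsv=cv2.cvtColor(c["bgr"],cv2.COLOR_BGR2HSV)
def circ(P):
    A=np.c_[2*P,np.ones(len(P))];q=np.linalg.lstsq(A,(P**2).sum(1),rcond=None)[0];return q[:2],np.sqrt(q[2]+q[:2]@q[:2])
M=w(c,[[263,250],[330,190],[398,252],[283,208],[377,208]],.004)[:,:2]*1000
print("mat",circ(M))
z=s["position"][2]+.0144
T=w(c,[[270,305],[385,305],[328,249],[328,362]],z)[:,:2]*1000
print("tin",T.round(1),circ(T),s["position"]*1000)
E
```

```text
mat (array([ 689.54153703, -155.67123991]), np.float64(44.191894072966974))
tin [[ 686.6 -126.4]
 [ 685.4 -180.9]
 [ 713.5 -154.4]
 [ 655.4 -153.3]] (array([ 684.37467107, -153.61357771]), np.float64(28.202854164946555)) [ 683.11829973 -154.28937263   56.52807137]
```

```bash
python3 -m creep '[[0.21,0.08,0.5,0,0,0,0],[0,0,0.6,0,0,0,0],[0,0,0.6,0,0,0,0],[0,0,0.4,0,0,0,0],[0,0,0.1,0,0,0,0],[0,0,0,0,0,0,0],[0,0,0,0,0,0,0]]'
python3 -m creep '[[0,0,0.05,0,0,0,0],[0,0,0,0,0,0,0]]'
python3 go.py 688 -155 9.6 -1.2
```

```text
time: 7.65
position: [0.6884, -0.1562, 0.0131]
tool_rot: [-3.142, 0.0, -0.02]
wrist_force: [-0.5, -0.5, -1.6]
finger_gap: 0.0552
finger_force: 30.0
time: 7.82
position: [0.6886, -0.1562, 0.0125]
tool_rot: [3.141, -0.001, -0.02]
wrist_force: [0.6, 0.6, -1.8]
finger_gap: 0.0553
finger_force: 30.0
turn [ 0.   -0.01  0.  ] shift [-0.03 -0.06  0.15] t 7.8 gap 55.3 pos [ 688.6 -156.2   12.5] yaw -1.2 F [ 0.6  0.6 -1.8]
```

```bash
python3 -m creep '[[0,0,0.1,0,0,0,0],[0,0,0.04,0,0,0,0],[0,0,0,0,0,0,0]]'
python3 -m creep '[[0,0,0,0,0,0,0.72],[0,0,0,0,0,0,0.72],[0,0,0,0,0,0,0.72],[0,0,0,0,0,0,0.72],[0,0,-0.3,0,0,0,0.8],[0,0,-0.8,0,0,0,0.8],[0,0,-1,0,0,0,0.8],[0,0,-1,0,0,0,1],[0,0,-1,0,0,0,1],[0,0,-1,0,0,0,1]]'
python3 - <<'E'
from h import *
s=observe();c=cam("wrist"); cv2.imwrite("pics/w3.png",c["bgr"])
for n,lo,hi,z in (("mat",(8,60,120),(30,200,255),.004),("tin",(95,8,60),(125,70,190),.024)):
    for k in blobs(c,lo,hi,400):
        P=w(c,k.reshape(-1,2),z)[:,:2]*1000; (x,y),r=cv2.minEnclosingCircle(np.float32(P))
        if abs(x-688)<40 and abs(y+155)<40: print(n,x,y,r)
c=cam("top")
for p in plaques(c): 
    if 30<p[4]<70 and p[3]<200: print(np.round(np.r_[p[:5],p[5]],1))
E
python3 go.py 500 -391 90 12.9
```

```text
time: 8.07
position: [0.6885, -0.1562, 0.0096]
tool_rot: [3.141, -0.0, -0.021]
wrist_force: [-1.1, 1.3, 3.0]
finger_gap: 0.0556
finger_force: 30.0
time: 8.9
position: [0.6883, -0.1562, 0.1128]
tool_rot: [3.142, -0.0, -0.021]
wrist_force: [-0.1, -0.2, 0.1]
finger_gap: 0.0894
finger_force: 0.0
tin 689.24462890625 -154.7393035888672 27.16935157775879
[ 536.2 -273.6   -7.9  103.4   49.6  431.9  203.1]
[ 535.9 -391.4   12.9  137.1   45.   477.3  203.7]
[ 641.5 -639.7  -84.2  141.1   61.6  570.5  160.5]
turn [ 0.02 -0.05 -2.35] shift [-11.89   9.29   1.27] t 9.0 gap 91.2 pos [ 690.3 -156.8  115.5] yaw -1.2 F [ 1.1 -0.7  0.2]
```

```bash
python3 -m creep '[[-0.5,0,0,0,0,-0.78,1],[-1,0,0,0,0,-0.78,1],[-1,0,0,0,0,-0.79,1]]'
python3 go.py 492 -401.4 70 12.9
```

```text
time: 9.25
position: [0.638, -0.1597, 0.111]
tool_rot: [-3.141, 0.0, 0.23]
wrist_force: [-0.1, -1.2, 0.3]
finger_gap: 0.0913
finger_force: 0.0
turn [-0.    0.    0.05] shift [-9.81 10.15  2.05] t 9.2 gap 91.3 pos [ 638.  -159.7  111. ] yaw 13.2 F [-0.1 -1.2  0.3]
```

```bash
python3 -m creep '[[-0.95,0.98,0,0,0,0.05,1],[-0.95,0.98,0.2,0,0,0,1],[-0.95,0.98,0.2,0,0,0,1],[-0.95,0.98,0.2,0,0,0,1],[-0.95,0.98,0.2,0,0,0,1],[-0.95,0.98,0.2,0,0,0,1],[-0.95,0.98,0.2,0,0,0,1],[-0.95,0.98,0.2,0,0,0,1],[-0.95,0.98,0.3,0,0,0,1],[-0.95,0.98,0.3,0,0,0,1]]'
python3 -m creep '[[-0.3,0.3,0,0,0,0,1],[0,0,0,0,0,0,1],[0,0,0,0,0,0,1]]'
python3 - <<'E'
from h import *
c=cam("wrist"); cv2.imwrite("pics/w4.png",c["bgr"])
print(pix(c,np.array([[535.9,-391.4,14],[492,-401.4,14]])/1000))
for p in plaques(c): print(np.round(np.r_[p[:5],p[5]],1))
E
python3 go.py 492 -401.4 4 12.9
```

```text
time: 10.08
position: [0.4952, -0.3939, 0.071]
tool_rot: [-3.142, 0.0, 0.22]
wrist_force: [0.6, -0.8, -0.5]
finger_gap: 0.0913
finger_force: 0.0
time: 10.33
position: [0.4915, -0.3999, 0.0713]
tool_rot: [-3.141, -0.0, 0.219]
wrist_force: [0.4, 0.5, -0.2]
finger_gap: 0.0917
finger_force: 0.0
[[330.40785999 198.37521362]
 [330.57078878 265.67087787]]
[ 543.  -389.9   13.   124.6   44.8  322.   176.7]
[ 4.948e+02 -1.898e+02 -4.000e-01  1.525e+02  2.080e+01  8.600e+00
  1.852e+02]
[ 511.9 -270.3   -8.1  153.6   50.   140.8  185.3]
turn [-0.   -0.   -0.05] shift [-0.02  0.1   3.37] t 10.4 gap 91.1 pos [ 492.  -399.4   71.4] yaw 12.6 F [ 0.3 -0.9  0.5]
```

View pics/w4.png

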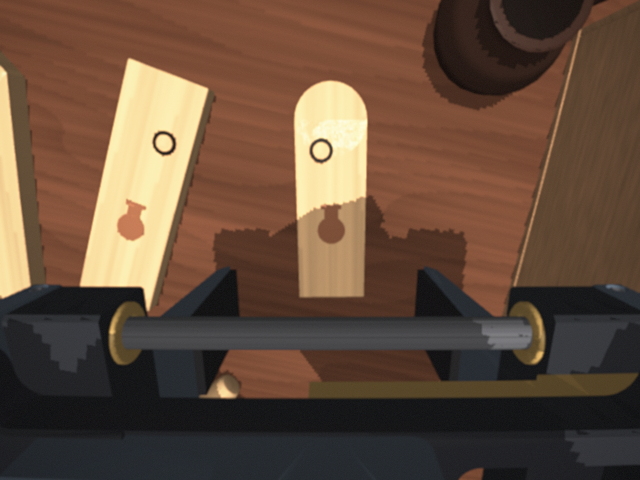

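The small plaque lies centred between the fingers: ring at (321,151), tail edge at row 297. I descend and grip.

```bash
python3 -m creep '[[0,0.05,0.8,0,0,-0.05,1],[0,0.05,0.8,0,0,0,1],[0,0,0.8,0,0,0,1],[0,0,0.8,0,0,0,1],[0,0,0.15,0,0,0,1],[0,0,0,0,0,0,1],[0,0,0,0,0,0,0]]'
python3 -m creep '[[0,0,0,0,0,0,0],[0,0,0,0,0,0,0],[0,0,0,0,0,0,0],[0,0,0,0,0,0,0],[0,0,0,0,0,0,0],[0,0,0,0,0,0,0]]'
python3 -m creep '[[0,0,-0.3,0,0,0,0],[0,0,-0.7,0,0,0,0],[0,0,-0.8,0,0,0,0],[0,0,0,0,0,0,0],[0,0,0,0,0,0,0]]'
cat > ring.py <<'E'
from h import *
# ring and plaque seen by the wrist camera on plane of the plaque top; argv: plaque top height above TCP (mm)
import sys
s=observe(); c=cam("wrist"); z=s["position"][2]+float(sys.argv[1])/1000
g=cv2.cvtColor(c["bgr"],cv2.COLOR_BGR2GRAY)
big=cv2.resize(g,None,fx=4,fy=4,interpolation=cv2.INTER_CUBIC)
m=cv2.adaptiveThreshold(big,255,0,cv2.THRESH_BINARY_INV,101,35)
R=Ro.from_euler("xyz",s["tool_rot"])
for k in cv2.findContours(m,cv2.RETR_LIST,cv2.CHAIN_APPROX_NONE)[0]:
    if len(k)<40: continue
    uv=(k.reshape(-1,2)+.5)/4-.5; P=w(c,uv,z)*1000
    (x,y),r=cv2.minEnclosingCircle(np.float32(P[:,:2])); a=np.ptp(P[:,:2],axis=0)
    if 4<r<9.5 and .85<a[0]/a[1]<1.18:
        q=(P.min(0)+P.max(0))/2; print("ring",q.round(1),"r %.1f"%r,"px",uv.mean(0).round(1),"rel tool",R.inv().apply(q-s["position"]*1000).round(1))
E
python3 ring.py 11
python3 go.py 492 -401.4 100 -1.2
```

```text
time: 10.97
position: [0.4927, -0.4016, 0.005]
tool_rot: [3.141, -0.0, 0.226]
wrist_force: [-0.8, -0.4, 0.3]
finger_gap: 0.0869
finger_force: 0.0
time: 11.47
position: [0.4921, -0.4021, 0.0045]
tool_rot: [3.141, -0.0, 0.225]
wrist_force: [1.2, -0.1, 0.4]
finger_gap: 0.047
finger_force: 0.0
time: 11.88
position: [0.4924, -0.4024, 0.0412]
tool_rot: [3.14, -0.001, 0.226]
wrist_force: [-0.7, 0.2, -1.4]
finger_gap: 0.0438
finger_force: 30.0
ring [ 502.7 -289.9   52.2] r 7.2 px [ 97.3 238.5] rel tool [  35.2 -107.3  -11.1]
ring [ 564.3 -379.2   52.2] r 5.2 px [314.  147.1] rel tool [ 75.2  -6.5 -10.9]
ring [ 550.  -302.6   52.2] r 4.3 px [134.5 140.2] rel tool [ 78.5 -84.3 -11. ]
ring [ 564.3 -379.2   52.2] r 7.7 px [313.4 146.8] rel tool [ 75.2  -6.5 -10.9]
ring [ 549.8 -302.9   52.2] r 6.4 px [135.  139.8] rel tool [ 78.2 -84.2 -11. ]
turn [ 0.   -0.    2.35] shift [-0.   -0.03 -2.98] t 11.9 gap 43.7 pos [ 492.  -402.    40.4] yaw 12.9 F [-0.4 -1.  -1.4]
```

```bash
python3 -m creep '[[0,0,-0.6,0,0,0.8,0],[0,0,-0.6,0,0,0.8,0],[0,0,0,0,0,0.75,0],[0.06,-0.5,0,0,0,0,0],[0.06,-0.8,0,0,0,0,0],[0.06,-1,0,0,0,0,0],[0.06,-1,0,0,0,0,0],[0.06,-1,0,0,0,0,0],[0.06,-1,0,0,0,0,0],[0.06,-1,0,0,0,0,0]]'
python3 -m creep '[[0.06,-1,0,0,0,0,0],[0.06,-1,0,0,0,0,0],[0.06,-1,0,0,0,0,0],[0.06,-1,0,0,0,0,0],[0.06,-1,0,0,0,0,0],[0.06,-1,0,0,0,0,0],[0.06,-1,0,0,0,0,0],[0.06,-1,0,0,0,0,0],[0.06,-1,0,0,0,0,0],[0.06,-1,0,0,0,0,0]]'
python3 go.py 518 39.6 30 -1.2
```

```text
time: 12.77
position: [0.5022, -0.2733, 0.0635]
tool_rot: [-3.14, 0.002, -0.017]
wrist_force: [0.7, -0.1, -1.2]
finger_gap: 0.0436
finger_force: 30.0
time: 13.6
position: [0.5177, -0.074, 0.0636]
tool_rot: [-3.141, 0.002, -0.017]
wrist_force: [-0.0, 0.2, -1.1]
finger_gap: 0.0436
finger_force: 30.0
turn [-0.01  0.02  0.04] shift [-0.1  -5.68  1.68] t 13.6 gap 43.6 pos [517.7 -74.   63.6] yaw -1.0 F [-0.   0.2 -1.1]
```

```bash
python3 -m creep '[[-0.2,-1,0,0,0,0.04,0],[-0.2,-1,0,0,0,0,0],[-0.2,-1,0,0,0,0,0],[-0.2,-1,0.3,0,0,0,0],[-0.1,-1,0.6,0,0,0,0],[0,-0.6,0.6,0,0,0,0],[0,-0.08,0.4,0,0,0,0],[0,0,0,0,0,0,0],[0,0,0,0,0,0,0]]'
python3 go.py 503 39.6 14 -1.2
python3 ring.py 11
python3 - <<'E'
from h import *
c=cam("wrist"); cv2.imwrite("pics/w5.png",c["bgr"])
E
```

```text
time: 14.35
position: [0.5029, 0.0377, 0.0259]
tool_rot: [-3.142, 0.002, -0.023]
wrist_force: [-0.5, -0.4, -0.7]
finger_gap: 0.0436
finger_force: 30.0
turn [-0.    0.02 -0.02] shift [ 0.   -0.09  0.59] t 14.3 gap 43.6 pos [502.9  37.7  25.9] yaw -1.3 F [-0.5 -0.4 -0.7]
ring [578.   42.6  36.9] r 5.2 px [313.9 147.1] rel tool [ 74.9  -6.6 -11.1]
ring [577.7  42.7  36.9] r 7.8 px [314.4 147.7] rel tool [ 74.7  -6.7 -11.1]
```

View pics/w5.png

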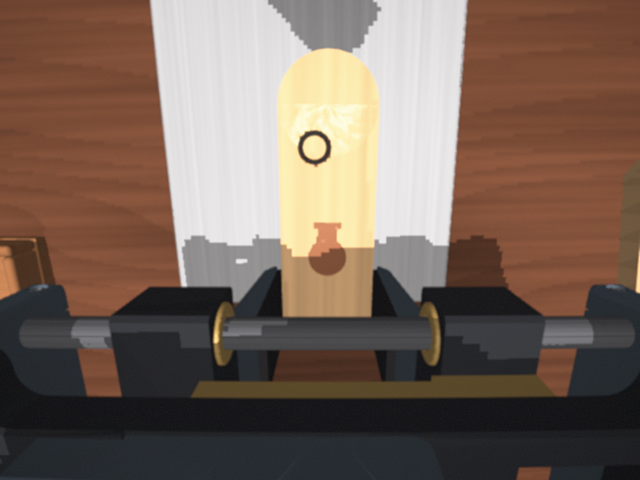

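The plaque sits straight over the platen, ring at (314,147). Before sliding in under the head, I check whether the wrist camera has a body that could hit the press arm.

```bash
python3 - <<'E'
from h import *
c=cam("side"); 
s=observe();Ti=np.r_[s["position"],1]
print(pix(c,[s["position"],s["position"]+[.072,0,.17]]))
cv2.imwrite("pics/s3.png",cv2.resize(c["bgr"][60:280,260:500],None,fx=3,fy=2.7,interpolation=cv2.INTER_CUBIC))
# platen from w1
c=cam("wrist"); im=cv2.imread("pics/w1.png")
T=np.eye(4);T[:3,:3]=Ro.from_euler("xyz",[np.pi,0,-.0205]).as_matrix();T[:3,3]=[.4782,.0422,.1889]
c1=dict(c);c1["c2w"]=T@c["tool_from_camera"]
print("near corners",w(c1,[[248.5,213.5],[399,213.5],[238.5,5],[408.5,5]],.01).round(4))
print("now edges",w(c,[[183,282],[447,282],[158,60],[462.5,60]],.01).round(4))
E
```

```text
[[343.30103217 242.40966682]
 [366.89347452 190.05403636]]
near corners [[ 0.4957  0.1204  0.01  ]
 [ 0.4925 -0.0289  0.01  ]
 [ 0.6793  0.1159  0.01  ]
 [ 0.6762 -0.0323  0.01  ]]
now edges [[ 0.5091  0.1186  0.01  ]
 [ 0.5053 -0.0294  0.01  ]
 [ 0.6228  0.1167  0.01  ]
 [ 0.6189 -0.0305  0.01  ]]
```

View pics/s3.png

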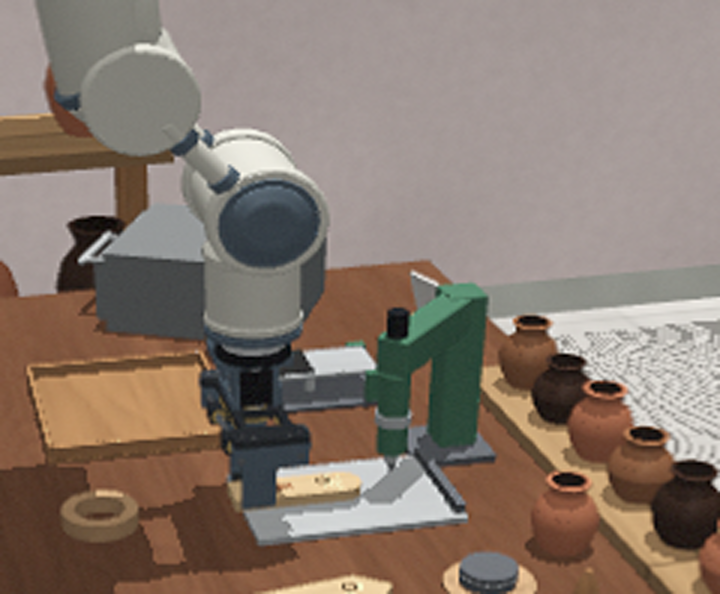

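No camera body shows at crop (321,351), so the way in is clear. Platen edges seen from the wrist put the pin at about (653.5, 42.7).

```bash
python3 -m creep '[[0,-0.08,0.2,0,0,0,0],[0,0,0.2,0,0,0,0],[0,0,0.12,0,0,0,0],[0,0,0,0,0,0,0],[0,0,0,0,0,0,0]]'
python3 -m creep '[[0,0,0.05,0,0,0,0],[0,0,0,0,0,0,0]]'
python3 -m creep '[[0,0,0.05,0,0,0,0],[0,0,0,0,0,0,0],[0,0,0,0,0,0,0]]'
python3 ring.py 9.5; python3 go.py 578.4 38 14.5 -1.2
```

```text
time: 14.97
position: [0.5039, 0.039, 0.0157]
tool_rot: [-3.142, 0.0, -0.025]
wrist_force: [0.1, -0.5, -0.4]
finger_gap: 0.0433
finger_force: 30.0
time: 15.13
position: [0.504, 0.039, 0.0153]
tool_rot: [3.142, -0.0, -0.025]
wrist_force: [-2.0, -0.5, 14.1]
finger_gap: 0.0433
finger_force: 30.0
time: 15.38
position: [0.5041, 0.039, 0.0147]
tool_rot: [3.142, -0.001, -0.025]
wrist_force: [-4.3, -0.5, 24.0]
finger_gap: 0.0435
finger_force: 30.0
ring [579.   44.   24.2] r 5.3 px [313.5 147.6] rel tool [74.8 -6.8 -9.4]
ring [578.9  44.   24.2] r 8.1 px [313.7 147.9] rel tool [74.7 -6.8 -9.4]
turn [ 0.   -0.01 -0.04] shift [ 3.71 -0.03  0.01] t 15.4 gap 43.7 pos [504.1  39.   14.7] yaw -1.4 F [-4.8 -0.  24.6]
```

```bash
python3 -m creep '[[0,0,-0.07,0,0,0,0],[0.3,0,0,0,0,0,0],[0.5,0,0,0,0,0,0],[0.6,-0.01,0,0,0,0,0],[0.6,-0.01,0,0,0,0,0],[0.6,0,0,0,0,0,0],[0.6,0,0,0,0,0,0],[0.35,0,0,0,0,0,0],[0.18,0,0,0,0,0,0],[0,0,0,0,0,0,0]]'
python3 -m creep '[[0,0,0,0,0,0,0],[0,0,0,0,0,0,0]]'
python3 go.py 578.7 37.4 14.5 -1.4
python3 - <<'E'
from h import *
c=cam("side"); 
print(pix(c,np.array([[653.5,42.7,24],[653.5,42.7,36]])/1000))
a=c["bgr"][195:275,330:430]
b=cam("wrist")["bgr"]
cv2.imwrite("pics/s4.png",np.hstack([cv2.resize(a,(600,480),interpolation=cv2.INTER_CUBIC),cv2.resize(b[60:300,220:420],(200,240))[:,:].repeat(2,0)[:480]]))
E
```

```text
time: 16.27
position: [0.5793, 0.0376, 0.0151]
tool_rot: [3.142, -0.0, -0.025]
wrist_force: [-0.8, 0.5, 0.4]
finger_gap: 0.0438
finger_force: 30.0
time: 16.43
position: [0.5778, 0.0377, 0.0152]
tool_rot: [-3.142, 0.001, -0.025]
wrist_force: [-0.7, -0.0, -0.7]
finger_gap: 0.0438
finger_force: 30.0
turn [-0.    0.01 -0.  ] shift [0.04 0.01 0.03] t 16.4 gap 43.8 pos [577.8  37.7  15.2] yaw -1.4 F [-0.7 -0.  -0.7]
[[388.72785722 236.43053328]
 [388.88840606 233.1232463 ]]
```

View pics/s4.png

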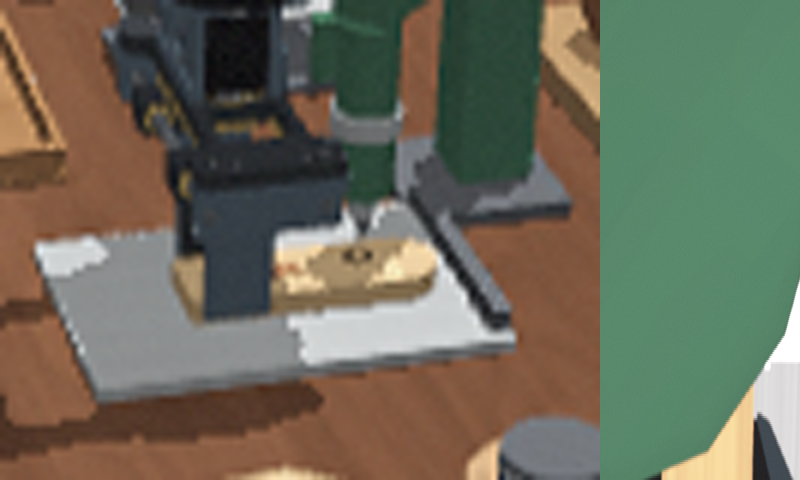

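The ring shows at crop (357,256) and the pin tip at about (364,230), so close. I measure both at sub-pixel level.

```bash
cat > pin.py <<'E'
from h import *
n=4; A=[cam("side") for _ in range(n)]; c=A[0]
g=np.mean([cv2.cvtColor(a["bgr"],cv2.COLOR_BGR2GRAY).astype(float) for a in A],0)
print(g[227:242,382:400].astype(int))
p0=np.array([653.5,42.7,24])
J=np.array([pix(c,(p0+d)/1000)[0]-pix(c,p0/1000)[0] for d in ([10,0,0],[0,10,0],[0,0,12])]);print(J.round(2),pix(c,p0/1000))
cv2.imwrite("pics/pin_%d.png"%int(observe()["time"]*10),c["bgr"])
E
python3 pin.py
```

```text
[[ 60  62  61  60  58  58  57  59  58  60  58  54  62  44  74 113  53  62]
 [ 61  63  60  60  58  73  68  70  65  64  76 111 115 129 109  97  51  40]
 [ 61  59  59  64  55 122  93  97  92  87 132 190 161 187 166 149  83  45]
 [ 61  56  55  63  52 175 114 103 108 103 177 206 142 140 142 145 133  68]
 [ 56  56  54  52  45 189 174  95  94  99 206 141 140 141 142 143 147 120]
 [ 97  96  92 121 143 193 222 103  48  97 208 142 140 141 141 141 143 148]
 [175 175 172 194 215 214 217 146  61 123 140 140 141 141 140 140 140 142]
 [212 212 212 208 204 204 208 144 112 145 144 144 144 144 142 140 144 158]
 [212 214 199 186 176 173 171 135 140 149 148 147 146 145 141 172 179 197]
 [218 207 144 141 143 131 113 115 124 128 144 142 141 139 155 216 216 215]
 [201 142 140 141 143  92 106 138 132  58 147 144 141 176 195 217 216 216]
 [139 143 144 144 147 121 106 107 107 106 147 143 177 220 218 214 213 214]
 [146 147 146 146 146 147 147 149 149 148 144 156 227 216 220 215 213 213]
 [143 143 144 145 146 146 145 144 144 142 173 197 227 222 212 211 202 204]
 [173 173 142 159 144 141 142 140 140 152 204 207 209 210 191 184 153 157]]
[[ 3.01 -0.38]
 [-1.   -1.52]
 [ 0.16 -3.31]] [[388.72785722 236.43053328]]
```

```bash
python3 -m creep '[[0.06,0.035,0,0,0,0,0],[0,0,0,0,0,0,0],[0,0,0.03,0,0,0,0],[0,0,0,0,0,0,0]]'
python3 go.py 578.9 37.0 14.5 -1.4
python3 -m creep '[[0,0,0,0,0,0,0.62],[0,0,0,0,0,0,0.62],[0,0,0,0,0,0,0.62],[0,0,0,0,0,0,0.62],[0,0,-0.1,0,0,0,0.62],[0,0,-0.5,0,0,0,0.62],[0,0,-0.8,0,0,0,0.62],[0,0,-1,0,0,0,0.62],[-0.3,0,-1,0,0,0,0.62],[-0.3,0,-1,0,0,0,0.62]]'
python3 pin.py; python3 go.py 570 323 100 -1.2
```

```text
time: 17.07
position: [0.5798, 0.0369, 0.0148]
tool_rot: [3.142, -0.0, -0.025]
wrist_force: [1.4, -0.7, 0.7]
finger_gap: 0.0438
finger_force: 30.0
turn [ 0. -0. -0.] shift [-0.05 -0.01  0.02] t 17.1 gap 43.8 pos [579.8  36.9  14.8] yaw -1.4 F [ 1.4 -0.7  0.7]
time: 17.9
position: [0.5677, 0.0372, 0.1043]
tool_rot: [-3.142, -0.001, -0.025]
wrist_force: [0.2, 0.6, -0.4]
finger_gap: 0.0569
finger_force: 0.0
[[ 96  94  98  84  61  57  57  57  59  58  58  54  61  43  74 114  55  63]
 [ 98  93  94  96  81  79  67  69  65  64  77 110 115 129 107  97  51  40]
 [108 104 119 120 150 145  91  96  92  87 132 189 161 187 167 149  84  44]
 [167 166 182 181 210 205 113 103 108 104 177 206 141 141 141 145 134  67]
 [214 213 212 211 212 216 172  93  95  98 206 141 141 142 142 143 147 119]
 [210 209 210 210 210 212 220 101  48  98 209 143 141 142 141 142 143 147]
 [208 208 208 208 208 210 216 146  60 125 140 140 140 141 140 140 141 143]
 [207 208 207 208 209 206 207 143 112 144 143 143 143 143 142 140 164 164]
 [210 213 198 199 200 187 176 137 138 147 146 147 147 145 143 172 206 205]
 [202 206 144 141 141 143 132 115 126 134 131 143 139 139 136 216 213 212]
 [142 139 140 142 142 144  69 109 147  81  75 144 141 179 177 218 216 216]
 [144 143 144 145 145 148  91  97 117 108 105 146 178 226 224 215 214 213]
 [145 147 147 146 146 148 148 125 125 148 144 139 227 233 220 216 214 214]
 [142 143 145 145 145 146 147 147 145 142 174 170 226 245 220 225 209 203]
 [174 174 142 143 143 144 145 143 141 152 208 207 211 213 202 213 179 153]]
[[ 3.01 -0.38]
 [-1.   -1.52]
 [ 0.16 -3.31]] [[388.72785722 236.43053328]]
turn [ 0.   -0.02 -0.04] shift [ -0.2  -14.29   0.18] t 18.1 gap 56.4 pos [568.   37.2 103.7] yaw -1.4 F [ 0.2 -0.2 -0.7]
```

The ring (col 390.0, row 237.3) now matches the spot under the pin tip (389.8, 237.5). Next is the pedal.

```bash
python3 -m creep '[[0,-0.5,0,0,0,0,0],[0,-0.9,0,0,0,0,0],[0,-1,0,0,0,0,0],[0,-1,0,0,0,0,0],[0,-1,0,0,0,0,0],[0,-1,0,0,0,0,0],[0,-1,0,0,0,0,0],[0,-1,0,0,0,0,0],[0,-1,0,0,0,0,0],[0,-1,0,0,0,0,0]]'
python3 -m creep '[[0.3,-1,0,0,0,0,0],[0.5,-1,0,0,0,0,0],[0.6,-1,0,0,0,0,0],[0.6,-1,0,0,0,0,0],[0.5,-0.9,0,0,0,0,0],[0,0,0,0,0,0,0]]'
python3 go.py 617 323.4 60 -1.2
```

```text
time: 18.93
position: [0.5716, 0.2268, 0.1017]
tool_rot: [3.141, 0.002, -0.025]
wrist_force: [-0.0, 0.6, 0.4]
finger_gap: 0.0006
finger_force: 0.0
time: 19.43
position: [0.6256, 0.3256, 0.1015]
tool_rot: [-3.141, -0.0, -0.023]
wrist_force: [-0.4, 0.3, -1.0]
finger_gap: 0.0002
finger_force: 0.0
turn [-0.01 -0.   -0.02] shift [-0.43  0.12  2.07] t 19.4 gap 0.2 pos [625.6 325.6 101.5] yaw -1.3 F [-0.4  0.3 -1. ]
```

```bash
python3 -m creep '[[-0.2,0.1,0.5,0,0,0,0],[-0.2,0,0.8,0,0,0,0],[0,0,0.8,0,0,0,0],[0,0,0.4,0,0,0,0],[0,0,0.4,0,0,0,0],[0,0,0.3,0,0,0,0],[0,0,0.3,0,0,0,0],[0,0,0,0,0,0,0]]'
python3 -m creep '[[0,0,0.05,0,0,0,0],[0,0,0,0,0,0,0]]'
python3 -m creep '[[0,0,0.05,0,0,0,0],[0,0,0,0,0,0,0]]'
```

```text
time: 20.1
position: [0.6163, 0.32, 0.0322]
tool_rot: [3.141, 0.001, -0.025]
wrist_force: [-5.0, -2.0, 11.0]
finger_gap: 0.0004
finger_force: 5.9
time: 20.27
position: [0.6163, 0.32, 0.032]
tool_rot: [3.141, 0.001, -0.025]
wrist_force: [-4.7, -1.9, 11.9]
finger_gap: 0.0008
finger_force: 5.9
time: 20.43
position: [0.6164, 0.32, 0.0312]
tool_rot: [3.141, 0.0, -0.025]
wrist_force: [-5.2, -2.0, 11.1]
finger_gap: 0.0001
finger_force: 6.1
```

```bash
python3 -m creep '[[0,0,0.1,0,0,0,0],[0,0,0,0,0,0,0]]'
python3 -m creep '[[0,0,0.1,0,0,0,0],[0,0,0,0,0,0,0]]'
python3 -m creep '[[0,0,0.1,0,0,0,0],[0,0,0,0,0,0,0]]'
```

```text
time: 20.6
position: [0.6166, 0.3201, 0.0302]
tool_rot: [3.141, -0.0, -0.025]
wrist_force: [-10.1, -4.3, 27.1]
finger_gap: 0.0003
finger_force: 14.1
time: 20.77
position: [0.6168, 0.3201, 0.0296]
tool_rot: [-3.141, -0.001, -0.025]
wrist_force: [-16.0, -7.3, 43.9]
finger_gap: 0.0005
finger_force: 22.9
time: 20.93
position: [0.6169, 0.3201, 0.0289]
tool_rot: [-3.141, -0.002, -0.025]
wrist_force: [-21.7, -10.1, 60.2]
finger_gap: 0.0005
finger_force: 32.0
```

```bash
python3 -m creep '[[0,0,-0.4,0,0,0,0],[0,0,-0.8,0,0,0,0],[0,0,-1,0,0,0,0],[-0.5,0.3,-1,0,0,0,0],[-0.6,1,-0.4,0,0,0,0],[-0.6,1,0,0,0,0,0],[-0.5,1,0,0,0,0,0],[-0.3,1,0,0,0,0,0],[0,1,0,0,0,0,0.65],[0,1,0,0,0,0,0.65]]'
python3 go.py 577 37 100 -1.4
python3 - <<'E'
from h import *
c=cam("top")
for p in plaques(c): 
    if 30<p[4]<70 and p[3]<200: print(np.round(np.r_[p[:5],p[5]],1))
c=cam("side");cv2.imwrite("pics/s5.png",cv2.resize(c["bgr"][150:350,330:530],None,fx=3,fy=3,interpolation=cv2.INTER_CUBIC))
E
```

```text
time: 21.77
position: [0.5632, 0.1946, 0.0969]
tool_rot: [-3.142, -0.0, -0.025]
wrist_force: [0.9, 0.1, 0.2]
finger_gap: 0.0108
finger_force: 0.0
turn [-0. -0. -0.] shift [ 0.88  7.86 -0.16] t 21.8 gap 10.8 pos [563.2 194.6  96.9] yaw -1.4 F [0.9 0.1 0.2]
[ 510.2 -270.    -8.   155.9   49.6  428.8  212. ]
[ 502.  -163.3    7.2  174.4   56.8  387.   217.8]
[ 641.1 -639.8  -84.5  140.9   61.7  570.4  160.5]
```

View pics/s5.png

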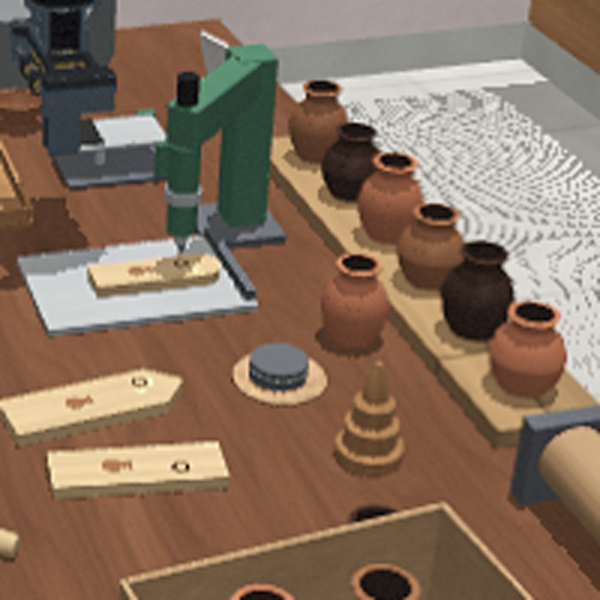

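The tin sits centred on the mat (278,370), the plaque lies under the pin, and the other plaques are unmoved. I fetch the small plaque.

```bash
python3 -m creep '[[0,1,0,0,0,0,0.68],[0,1,0,0,0,0,0.68],[0,1,0,0,0,0,0.68],[0,1,0,0,0,0,0.68],[0,1,0,0,0,0,0.68],[0.1,1,0,0,0,0,0.68],[0.3,1,0,0,0,0,0.68],[0.4,0.86,0,0,0,0,0.68],[0,0,0,0,0,0,0.68]]'
python3 go.py 577 37 16 -1.4
```

```text
time: 22.62
position: [0.5775, 0.0356, 0.0969]
tool_rot: [3.141, -0.002, -0.027]
wrist_force: [-0.1, -0.4, 0.3]
finger_gap: 0.0623
finger_force: 0.0
turn [ 0.   -0.02 -0.02] shift [-0.03 -0.07  4.04] t 22.6 gap 62.3 pos [577.5  35.6  96.9] yaw -1.5 F [-0.1 -0.4  0.3]
```

```bash
python3 -m creep '[[0,-0.07,0.9,0,0,0,0.68],[0,0,0.9,0,0,0,0.68],[0,0,0.9,0,0,0,0.68],[0,0,0.9,0,0,0,0.68],[0,0,0.45,0,0,0,0.68],[0,0,0.03,0,0,0,0],[0,0,0,0,0,0,0],[0,0,0,0,0,0,0],[0,0,0,0,0,0,0],[0,0,0,0,0,0,0]]'
python3 -m creep '[[0,0,0,0,0,0,0],[0,0,0,0,0,0,0],[0,0,-0.1,0,0,0,0],[-0.4,0,0,0,0,0,0],[-0.8,0,0,0,0,0,0],[-1,0,0,0,0,0,0],[-1,0,0,0,0,0,0],[-1,0,0,0,0,0,0],[0,0,0,0,0,0,0]]'
python3 ring.py 9.5; python3 go.py 382 243 60 -1.7
```

```text
time: 23.45
position: [0.5763, 0.0392, 0.016]
tool_rot: [-3.142, -0.001, -0.025]
wrist_force: [-0.6, -0.1, -0.5]
finger_gap: 0.0437
finger_force: 29.8
time: 24.2
position: [0.4865, 0.0415, 0.017]
tool_rot: [-3.142, 0.005, -0.025]
wrist_force: [-1.2, 0.5, -0.8]
finger_gap: 0.0437
finger_force: 29.8
ring [512.4  37.   26.5] r 4.9 px [338.2 253.1] rel tool [26.   3.9 -9.6]
ring [565.5  45.4  26.5] r 5.2 px [315.8 137.7] rel tool [78.9 -5.8 -9.9]
ring [565.3  45.3  26.5] r 7.8 px [316. 138.] rel tool [78.6 -5.7 -9.9]
turn [-0.    0.02  0.05] shift [-5.65 -9.92 -2.14] t 24.2 gap 43.6 pos [489.1  41.4  17.2] yaw -1.4 F [-0.   0.   0.1]
```

```bash
python3 -m creep '[[0,0,-0.5,0,0,0.05,0],[0,0,-0.9,0,0,0,0],[-0.2,-0.4,-0.9,0,0,0,0],[-0.33,-0.9,0,0,0,0,0],[-0.33,-1,0,0,0,0,0],[-0.33,-1,0,0,0,0,0],[-0.33,-1,0,0,0,0,0],[-0.33,-1,0,0,0,0,0],[-0.33,-1,0,0,0,0,0],[-0.33,-1,0,0,0,0,0]]'
python3 -m creep '[[-0.33,-1,0,0,0,0,0],[-0.33,-1,0,0,0,0,0],[-0.33,-1,0,0,0,0,0],[-0.33,-1,0,0,0,0,0],[-0.33,-1,0,0,0,0,0],[-0.33,-1,0,0,0,0,0],[-0.33,-1,0,0,0,0,0],[-0.33,-1,0,0,0,0,0],[-0.33,-1,0,0,0,0,0],[0,0,0,0,0,0,0]]'
python3 ring.py 9.5; python3 go.py 377 399 60 -1.7
```

```text
time: 25.08
position: [0.4467, 0.19, 0.064]
tool_rot: [-3.141, -0.002, -0.03]
wrist_force: [0.1, -0.0, -1.2]
finger_gap: 0.0435
finger_force: 29.8
time: 25.92
position: [0.3922, 0.374, 0.0641]
tool_rot: [-3.139, -0.002, -0.028]
wrist_force: [0.1, -1.1, -0.9]
finger_gap: 0.0438
finger_force: 29.8
ring [417.4 368.5  73.6] r 4.2 px [338.8 255.1] rel tool [25.4  4.8 -9.5]
ring [471.2 377.5  73.6] r 5.2 px [315.9 137.7] rel tool [78.9 -5.7 -9.3]
ring [471.4 377.5  73.6] r 7.7 px [316.5 138. ] rel tool [79.1 -5.7 -9.3]
turn [-0.01 -0.01  0.02] shift [-0.8  -1.31  0.2 ] t 26.0 gap 43.8 pos [392.3 372.4  63.9] yaw -1.6 F [ 0.  -0.3 -0.8]
```

```bash
python3 -m creep '[[-0.4,-0.6,0,0,0,0,0],[-0.35,-0.55,0,0,0,0,0],[0,0,0.6,0,0,0,0],[0,0,0.8,0,0,0,0],[0,0,0.6,0,0,0,0],[0,0,0.4,0,0,0,0],[0,0,0,0,0,0,0]]'
python3 -m creep '[[0,0,0.1,0,0,0,0],[0,0,0,0,0,0,0]]'
python3 go.py 377 395.5 11 -1.7
```

```text
time: 26.55
position: [0.3773, 0.3933, 0.014]
tool_rot: [3.14, 0.001, -0.03]
wrist_force: [-0.9, -0.6, -0.2]
finger_gap: 0.0437
finger_force: 29.8
time: 26.72
position: [0.378, 0.394, 0.0135]
tool_rot: [-3.141, -0.0, -0.03]
wrist_force: [-1.0, 0.7, 0.1]
finger_gap: 0.0436
finger_force: 29.8
turn [-0. -0. -0.] shift [-0.05 -0.08  0.12] t 26.7 gap 43.6 pos [378.  394.   13.5] yaw -1.7 F [-1.   0.7  0.1]
```

```bash
python3 -m creep '[[0,0,0.1,0,0,0,0],[0,0,0.05,0,0,0,0],[0,0,0,0,0,0,0]]'
python3 -m creep '[[0,0,0.05,0,0,0,0],[0,0,0,0,0,0,0]]'
```

```text
time: 26.97
position: [0.3783, 0.3943, 0.0113]
tool_rot: [-3.14, -0.002, -0.03]
wrist_force: [-1.6, -1.3, 13.4]
finger_gap: 0.0435
finger_force: 29.9
time: 27.13
position: [0.3785, 0.3943, 0.0106]
tool_rot: [-3.14, -0.002, -0.03]
wrist_force: [-1.8, -3.9, 19.9]
finger_gap: 0.0438
finger_force: 30.0
```

```bash
python3 -m creep '[[0,0,-0.04,0,0,0,0.56],[0,0,0,0,0,0,0.56],[0,0,0,0,0,0,0.56],[0,0,0,0,0,0,0.56],[0,0,-0.3,0,0,0,0.56],[0,0,-0.8,0,0,0,0.56],[0,0,-1,0,0,0,0.56],[0,0,-1,0,0,0,0.9],[0.3,1,-0.3,0,0,0,0.9],[0.3,1,0,0,0,0,0.9]]'
python3 -m creep '[[0.13,1,0,0,0,0,1],[0.13,1,0,0,0,0,1],[0.13,1,0,0,0,0,1],[0.13,1,0,0,0,0,1],[0.13,1,0,0,0,0,1],[0.13,1,0,0,0,0,1],[0.13,1,0,0,0,0,1],[0.13,1,0,0,0,0,1],[0.13,1,0,0,0,0,1],[0.13,1,0,0,0,0,1]]'
python3 -m creep '[[0.13,1,0,0,0,0,1],[0.13,1,0,0,0,0,1],[0.13,1,0,0,0,0,1],[0.13,1,0,0,0,0,1],[0.13,1,0,0,0,0,1],[0.13,1,0,0,0,0,1],[0.13,1,0,0,0,0,1],[0.13,1,0,0,0,0,1],[0.13,1,0,0,0,0,1],[0.13,1,0,0,0,0,1]]'
python3 - <<'E'
from h import *
for n in("top","side"):
  c=cam(n);cv2.imwrite(f"pics/{n}6.png",c["bgr"])
  for p in plaques(c,.02 if n=="top" else .014): 
    if 30<p[4]<70 and p[3]<200: print(n,np.round(np.r_[p[:5],p[5]],1))
E
python3 go.py 456 -262.4 70 -8
```

```text
time: 27.97
position: [0.3893, 0.3543, 0.08]
tool_rot: [-3.139, -0.003, -0.028]
wrist_force: [0.2, -0.6, -0.3]
finger_gap: 0.0686
finger_force: 0.0
time: 28.8
position: [0.4085, 0.1519, 0.0783]
tool_rot: [-3.142, -0.0, -0.03]
wrist_force: [-0.2, 0.1, -0.0]
finger_gap: 0.0911
finger_force: 0.0
time: 29.63
position: [0.4285, -0.0489, 0.0783]
tool_rot: [3.142, -0.0, -0.03]
wrist_force: [-0.1, 0.7, -0.8]
finger_gap: 0.0912
finger_force: 0.0
top [444.6 394.   -2.  105.7  44.9 166.2 237.2]
top [ 509.6 -268.9   -8.   155.3   49.4  428.8  212. ]
top [ 501.4 -162.7    7.6  173.1   56.2  390.9  214.7]
side [ 511.4 -274.6   -8.1  153.5   52.   375.2  304.5]
turn [ 0.   -0.01  1.03] shift [ 2.8  10.33  0.42] t 29.7 gap 91.1 pos [429.2 -50.1  78.3] yaw -1.8 F [-0.3 -0.4 -0.4]
```

```bash
python3 -m creep '[[0.25,1,0,0,0,0.5,0.85],[0.25,1,0,0,0,0.5,0.85],[0.25,1,0,0,0,0,0.85],[0.25,1,0,0,0,0,0.85],[0.25,1,0,0,0,0,0.85],[0.25,1,0,0,0,0,0.85],[0.25,1,0,0,0,0,0.85],[0.25,1,0,0,0,0,0.85],[0.25,1,0,0,0,0,0.85],[0.25,1,0.4,0,0,0,0.85]]'
python3 -m creep '[[0,0,0,0,0,0,0.85],[0,0,0,0,0,0,0.85]]'
python3 ring.py -56; python3 go.py 455.5 -262.3 4 -8
```

```text
time: 30.57
position: [0.455, -0.2531, 0.0711]
tool_rot: [3.141, -0.002, -0.134]
wrist_force: [0.7, 0.4, -0.4]
finger_gap: 0.0775
finger_force: 0.0
time: 30.73
position: [0.4542, -0.2523, 0.0698]
tool_rot: [-3.141, 0.0, -0.136]
wrist_force: [-0.5, 0.5, -0.4]
finger_gap: 0.0777
finger_force: 0.0
ring [ 481.7 -165.2   13.8] r 8.3 px [189.9 246.1] rel tool [ 15.4 -90.   56. ]
ring [ 489.7 -267.1   13.8] r 8.9 px [343.7 211.5] rel tool [37.2  9.9 56. ]
ring [ 551.7 -146.8   13.8] r 5.4 px [136.9 137.9] rel tool [  82.3 -117.7   56. ]
ring [ 551.4 -146.9   13.8] r 7.9 px [137.4 138. ] rel tool [  82.  -117.5   56. ]
ring [ 547.2 -283.1   13.8] r 5.3 px [358.2 112.6] rel tool [96.3 18.  55.9]
ring [ 546.9 -283.    13.8] r 7.8 px [358.1 112.5] rel tool [96.  17.9 55.9]
turn [-0.01  0.01  0.04] shift [0.15 0.52 3.3 ] t 30.8 gap 77.0 pos [ 454.  -251.6   69.9] yaw -7.7 F [ 0.2  0.7 -0.1]
```

```bash
python3 -m creep '[[0.1,0.26,0.6,0,0,0.04,0.85],[0.05,0.26,0.8,0,0,0,0.85],[0,0,0.8,0,0,0,0.85],[0,0,0.8,0,0,0,0.85],[0,0,0.3,0,0,0,0.85],[0,0,0,0,0,0,0],[0,0,0,0,0,0,0],[0,0,0,0,0,0,0],[0,0,0,0,0,0,0],[0,0,0,0,0,0,0]]'
python3 -m creep '[[0,0,0,0,0,0,0],[0,0,0,0,0,0,0],[0,0,-0.3,0,0,0,0],[0,0,-0.7,0,0,0,0],[0,0,-0.9,0,0,0,0],[0,0,-0.9,0,0,0,0],[0,0,0,0,0,-0.4,0],[0,0,0,0,0,-0.7,0],[0,0,0,0,0,0,0]]'
python3 ring.py 9.5; python3 go.py 495 50 60 -1.2
```

```text
time: 31.62
position: [0.4563, -0.2632, 0.0047]
tool_rot: [3.141, -0.001, -0.139]
wrist_force: [0.6, 1.7, 7.0]
finger_gap: 0.0498
finger_force: 30.0
time: 32.37
position: [0.456, -0.2631, 0.0607]
tool_rot: [3.141, -0.001, -0.02]
wrist_force: [0.3, 0.4, -0.4]
finger_gap: 0.0498
finger_force: 30.0
ring [ 493.9 -191.    70.2] r 6.6 px [173.  234.7] rel tool [ 36.4 -72.9  -9.5]
ring [ 545.2 -177.1   70.2] r 5.8 px [126.2 118. ] rel tool [ 87.5 -87.7  -9.5]
ring [ 548.9 -271.9   70.2] r 5.3 px [345.7 103.3] rel tool [93.   7.  -9.4]
ring [ 548.7 -271.8   70.2] r 7.8 px [345.6 103.5] rel tool [92.9  6.8 -9.4]
turn [ 0.   -0.   -0.03] shift [  1.63 -15.69   0.02] t 32.4 gap 49.7 pos [ 455.9 -263.    60.4] yaw -1.4 F [-0.2  0.7 -1. ]
```

```bash
python3 -m creep '[[0.07,-0.5,0,0,0,-0.03,0],[0.07,-0.9,0,0,0,0,0],[0.07,-1,0,0,0,0,0],[0.07,-1,0,0,0,0,0],[0.07,-1,0,0,0,0,0],[0.07,-1,0,0,0,0,0],[0.07,-1,0,0,0,0,0],[0.07,-1,0,0,0,0,0],[0.07,-1,0,0,0,0,0],[0.07,-1,0,0,0,0,0]]'
python3 -m creep '[[0.07,-1,0,0,0,0,0],[0.07,-1,0,0,0,0,0],[0.07,-1,0,0,0,0,0],[0.07,-1,0,0,0,0,0],[0.07,-1,0.3,0,0,0,0],[0.07,-1,0.6,0,0,0,0],[0,-0.3,0.6,0,0,0,0],[0,0,0.5,0,0,0,0],[0,0,0,0,0,0,0]]'
python3 ring.py 9.5; python3 go.py 486 52.4 15 -1.2
```

```text
time: 33.25
position: [0.4734, -0.0736, 0.0598]
tool_rot: [-3.141, 0.001, -0.023]
wrist_force: [1.2, 0.5, -0.7]
finger_gap: 0.0497
finger_force: 30.0
time: 34.0
position: [0.4835, 0.051, 0.0184]
tool_rot: [3.142, 0.003, -0.021]
wrist_force: [-0.4, 0.5, -1.1]
finger_gap: 0.0494
finger_force: 30.0
ring [576.3  42.   27.9] r 5.3 px [345.6 103.3] rel tool [93.   7.  -9.8]
ring [576.2  42.3  27.9] r 7.8 px [345.6 103.6] rel tool [92.8  6.8 -9.8]
turn [ 0.    0.02 -0.  ] shift [ 0.11 -0.1   0.21] t 34.0 gap 49.7 pos [483.8  50.5  19.2] yaw -1.2 F [-0.2 -0.6 -0.3]
```

```bash
python3 -m creep '[[0.1,-0.09,0.1,0,0,0,0],[0,0,0.1,0,0,0,0],[0,0,0.05,0,0,0,0],[0,0,0,0,0,0,0]]'
python3 -m creep '[[0.3,0,0,0,0,0,0],[0.6,0,0,0,0,0,0],[0.7,0,0,0,0,0,0],[0.7,0,0,0,0,0,0],[0.7,0,0,0,0,0,0],[0.4,0,0,0,0,0,0],[0.3,0,0,0,0,0,0],[0,0,0,0,0,0,0],[0,0,0,0,0,0,0]]'
python3 go.py 561 50.9 15 -1.2; python3 pin.py
```

```text
time: 34.38
position: [0.4869, 0.0519, 0.015]
tool_rot: [-3.142, -0.0, -0.021]
wrist_force: [0.2, 0.4, -0.4]
finger_gap: 0.0498
finger_force: 30.0
time: 35.13
position: [0.5604, 0.0507, 0.0148]
tool_rot: [-3.142, 0.001, -0.021]
wrist_force: [0.9, 0.6, -0.5]
finger_gap: 0.0494
finger_force: 30.0
turn [-0.  0.  0.] shift [ 0.03 -0.01 -0.01] t 35.1 gap 49.4 pos [560.4  50.7  14.8] yaw -1.2 F [ 0.9  0.6 -0.5]
[[ 97  94  97  84  61  59  57  57  58  59  57  55  61  43  74 112  54  62]
 [ 98  94  93  96  81  77  67  69  65  64  76 110 116 130 108  98  51  40]
 [108 104 120 120 149 145  92  97  91  87 132 190 161 187 167 149  84  46]
 [167 165 181 181 210 205 114 103 107 104 177 206 142 139 141 144 133  68]
 [214 213 212 212 212 216 174  94  95  99 196 143 142 145 146 148 156 119]
 [210 212 212 212 215 219 211  84  50 104 184 150 149 152 152 156 164 148]
 [214 217 218 220 209 212 156 101  60 136 152 150 151 150 149 145 144 144]
 [218 219 220 209 144 143 147 114 114 148 145 144 143 144 142 140 174 176]
 [212 215 202 141 141 145 147 139 148 148 147 147 147 146 144 178 222 221]
 [215 203 144 144 148 141 136 118 143 134 152 150 149 147 143 224 221 219]
 [209 149 148 151 154 111  73 119 115  46 146 148 144 174 171 218 215 214]
 [146 149 149 150 151 109  93 118 102  91 128 142 173 218 216 215 216 218]
 [141 144 144 145 147 149 145 130 129 152 151 143 214 205 204 202 210 214]
 [159 149 146 146 143 142 140 143 140 148 146 134 169 126 114  99  98 106]
 [174 147 135 131 124 114 106 104 101 109 111 111 109 109 108 108 109 108]]
[[ 3.01 -0.38]
 [-1.   -1.52]
 [ 0.16 -3.31]] [[388.72785722 236.43053328]]
```

```bash
python3 -m creep '[[0.07,0,0,0,0,0,0],[0,0,0.04,0,0,0,0],[0,0,0,0,0,0,0],[0,0,0,0,0,0,0]]'
python3 -m creep '[[0,0,0,0,0,0,0.64],[0,0,0,0,0,0,0.64],[0,0,0,0,0,0,0.67],[0,0,0,0,0,0,0.67],[0,0,-0.1,0,0,0,0.67],[0,0,-0.5,0,0,0,0.67],[0,0,-0.8,0,0,0,0.67],[0,0,-1,0,0,0,0.67],[-0.2,0,-1,0,0,0,0],[0,-0.5,-1,0,0,0,0]]'
python3 pin.py; python3 go.py 617 323 60 -1.2
```

```text
time: 35.67
position: [0.5622, 0.0507, 0.0147]
tool_rot: [3.142, -0.0, -0.02]
wrist_force: [-3.0, 1.1, 11.3]
finger_gap: 0.0497
finger_force: 30.0
time: 36.5
position: [0.5578, 0.0598, 0.1037]
tool_rot: [3.141, 0.0, -0.021]
wrist_force: [1.4, -0.8, 0.1]
finger_gap: 0.0506
finger_force: 0.0
[[ 98  94  99  84  60  58  57  58  59  60  58  54  61  44  73 113  54  63]
 [ 98  94  94  96  80  77  66  69  67  64  77 111 116 129 108  97  50  42]
 [107 104 120 119 150 146  91  96  91  87 131 189 161 187 167 149  85  45]
 [167 165 181 181 210 205 113 104 108 104 177 206 141 140 141 145 134  68]
 [213 213 212 212 212 216 174  96  95  98 196 144 142 145 146 148 152 122]
 [210 211 211 212 215 219 210  83  49 103 183 151 150 152 153 156 157 154]
 [214 217 217 220 209 212 155 101  62 135 153 151 151 150 149 146 145 144]
 [217 218 220 208 145 143 147 114 115 147 145 144 143 143 143 139 173 173]
 [214 216 203 141 141 143 146 140 139 148 147 147 147 146 144 178 222 221]
 [199 203 144 143 147 150 135 117 128 143 138 152 149 147 144 225 220 219]
 [147 146 149 151 152 156  82 104 145 110  79 148 144 174 171 218 216 214]
 [151 149 150 149 149 151 109  82 116 107 103 143 174 219 217 215 217 219]
 [139 144 145 145 146 148 150 129 128 151 150 143 214 205 204 202 210 217]
 [158 148 145 145 144 143 142 143 141 148 145 134 169 128 114  98  99 107]
 [174 147 135 130 124 115 112 103 101 109 110 111 110 110 109 109 108 107]]
[[ 3.01 -0.38]
 [-1.   -1.52]
 [ 0.16 -3.31]] [[388.72785722 236.43053328]]
turn [-0.   -0.01  0.01] shift [  2.64 -13.16   2.15] t 36.7 gap 34.7 pos [558.7  60.9 103. ] yaw -1.2 F [ 0.9 -0.1 -0.7]
```

```bash
python3 -m creep '[[0,-0.8,0,0,0,0,0],[0,-1,0,0,0,0,0],[0,-1,0,0,0,0,0],[0,-1,0,0,0,0,0],[0,-1,0,0,0,0,0],[0,-1,0,0,0,0,0],[0,-1,0,0,0,0,0],[0.2,-1,0,0,0,0,0],[0.3,-1,0,0,0,0,0],[0.5,-1,0,0,0,0,0]]'
python3 -m creep '[[0.6,-1,0,0,0,0,0],[0.6,-1,0,0,0,0,0],[0.4,-1,0.3,0,0,0,0],[0.1,-0.4,0.8,0,0,0,0],[0,0,0.8,0,0,0,0],[0,0,0.5,0,0,0,0],[0,0,0.4,0,0,0,0],[0,0,0.3,0,0,0,0],[0,0,0.3,0,0,0,0],[0,0,0,0,0,0,0]]'
python3 go.py 617 323 31 -1.2
```

```text
time: 37.53
position: [0.5814, 0.2569, 0.1012]
tool_rot: [3.141, 0.002, -0.02]
wrist_force: [-0.1, -0.1, 0.7]
finger_gap: 0.0004
finger_force: 0.0
time: 38.37
position: [0.617, 0.3229, 0.0332]
tool_rot: [3.141, 0.002, -0.021]
wrist_force: [-6.1, 1.4, 10.8]
finger_gap: 0.0004
finger_force: 5.8
turn [ 0.    0.02 -0.  ] shift [-0.   -0.01  0.11] t 38.4 gap 0.4 pos [617.  322.9  33.2] yaw -1.2 F [-6.1  1.4 10.8]
```

```bash
python3 -m creep '[[0,0,0.1,0,0,0,0],[0,0,0.1,0,0,0,0],[0,0,0.05,0,0,0,0],[0,0,0,0,0,0,0]]'
python3 -m creep '[[0,0,0.05,0,0,0,0],[0,0,0.05,0,0,0,0],[0,0,0,0,0,0,0],[0,0,0,0,0,0,0]]'
```

```text
time: 38.7
position: [0.6174, 0.323, 0.0305]
tool_rot: [-3.141, 0.0, -0.021]
wrist_force: [-10.4, -2.3, 26.1]
finger_gap: 0.0003
finger_force: 13.9
time: 39.03
position: [0.6176, 0.3231, 0.0298]
tool_rot: [-3.141, -0.001, -0.021]
wrist_force: [-14.7, -4.1, 41.4]
finger_gap: 0.0004
finger_force: 22.3
```

```bash
python3 -m creep '[[0,0,0,0,0,0,0],[0,0,-0.4,0,0,0,0],[0,0,-0.8,0,0,0,0],[0,0,-1,0,0,0,0],[-0.5,0.3,-1,0,0,0,0],[-0.6,1,-0.3,0,0,0,0],[-0.6,1,0,0,0,0,0],[-0.5,1,0,0,0,0,0],[-0.3,1,0,0,0,0,0.75],[-0.2,1,0,0,0,0,0.75]]'
python3 -m creep '[[0,1,0,0,0,0,0.75],[0,1,0,0,0,0,0.75],[0,1,0,0,0,0,0.75],[0,1,0,0,0,0,0.75],[0,1,0,0,0,0,0.75],[0,1,0,0,0,0,0.75],[0,1,0,0,0,0,0.75],[0,1,0,0,0,0,0.75],[0,0.2,0,0,0,0,0.75],[0,0,0,0,0,0,0.75]]'
python3 go.py 560 51 15 -1.2; python3 - <<'E'
from h import *
c=cam("top")
for p in plaques(c): 
    if 30<p[4]<70 and p[3]<200: print(np.round(np.r_[p[:5],p[5]],1))
E
```

```text
time: 39.87
position: [0.5603, 0.2171, 0.0969]
tool_rot: [3.141, 0.001, -0.021]
wrist_force: [-0.3, -0.5, -0.8]
finger_gap: 0.0108
finger_force: 0.0
time: 40.7
position: [0.5578, 0.0533, 0.0969]
tool_rot: [3.141, 0.001, -0.023]
wrist_force: [-0.1, -0.6, -0.1]
finger_gap: 0.0685
finger_force: 0.0
turn [ 0.    0.01 -0.02] shift [0.11 0.11 4.1 ] t 40.7 gap 68.5 pos [557.8  53.3  96.9] yaw -1.3 F [-0.1 -0.6 -0.1]
[446.6 395.7  -2.  102.5  45.1 166.  237. ]
[ 501.9 -163.3    7.2  174.1   56.8  387.1  218.2]
[ 641.1 -639.9  -84.5  141.    61.7  570.4  160.5]
```

```bash
python3 -m creep '[[0.05,0.1,0.9,0,0,0,0.75],[0,0,0.9,0,0,0,0.75],[0,0,0.9,0,0,0,0.75],[0,0,0.9,0,0,0,0.75],[0,0,0.45,0,0,0,0.75],[0,0,0,0,0,0,0],[0,0,0,0,0,0,0],[0,0,0,0,0,0,0],[0,0,0,0,0,0,0],[0,0,0,0,0,0,0]]'
python3 -m creep '[[0,0,0,0,0,0,0],[0,0,-0.1,0,0,0,0],[-0.4,0,0,0,0,0,0],[-0.8,0,0,0,0,0,0],[-1,0,0,0,0,0,0],[-1,0,0,0,0,0,0],[-1,0,0,0,0,0,0],[0,0,0,0,0,0,0]]'
python3 ring.py 9.5; python3 go.py 367 331 60 -1.7
```

```text
time: 41.58
position: [0.5597, 0.0528, 0.017]
tool_rot: [-3.142, -0.001, -0.021]
wrist_force: [0.4, 0.9, 3.2]
finger_gap: 0.0498
finger_force: 29.9
time: 42.25
position: [0.47, 0.0546, 0.018]
tool_rot: [3.142, 0.005, -0.02]
wrist_force: [-0.8, 0.1, -1.2]
finger_gap: 0.0498
finger_force: 29.9
ring [496.7  83.   27.5] r 4.8 px [269.5 252.9] rel tool [ 26.1 -28.9  -9.6]
ring [565.1  44.7  27.5] r 5.2 px [348.2  97.1] rel tool [ 95.3   8.  -10. ]
ring [564.9  44.4  27.5] r 7.7 px [348.5  97.8] rel tool [ 95.    8.3 -10. ]
turn [0.   0.02 0.09] shift [ -5.68 -13.66  -2.09] t 42.3 gap 49.5 pos [472.5  54.6  18.2] yaw -1.2 F [-0.2  0.4 -1.6]
```

```bash
python3 -m creep '[[0,0,-0.5,0,0,0.09,0],[0,0,-0.9,0,0,0,0],[-0.2,-0.3,-0.9,0,0,0,0],[-0.4,-0.9,0,0,0,0,0],[-0.4,-1,0,0,0,0,0],[-0.4,-1,0,0,0,0,0],[-0.4,-1,0,0,0,0,0],[-0.4,-1,0,0,0,0,0],[-0.4,-1,0,0,0,0,0],[-0.4,-1,0,0,0,0,0]]'
python3 -m creep '[[-0.4,-1,0,0,0,0,0],[-0.4,-1,0,0,0,0,0],[-0.4,-1,0,0,0,0,0],[-0.4,-1,0,0,0,0,0],[-0.4,-1,0,0,0,0,0],[-0.4,-1,0,0,0,0,0],[0,0,0,0,0,0,0],[0,0,0,0,0,0,0]]'
python3 ring.py 9.5; python3 go.py 369.4 330.7 16 -1.7
```

```text
time: 43.13
position: [0.4198, 0.2013, 0.0643]
tool_rot: [-3.141, -0.001, -0.03]
wrist_force: [0.7, 0.1, -1.3]
finger_gap: 0.0497
finger_force: 29.9
time: 43.8
position: [0.3753, 0.3225, 0.0642]
tool_rot: [-3.141, -0.001, -0.028]
wrist_force: [0.1, 1.0, -0.4]
finger_gap: 0.0497
finger_force: 29.9
ring [384.2 364.2  73.7] r 6.3 px [242.6 291.5] rel tool [  7.8 -42.   -9.5]
ring [454.6 379.3  73.7] r 4.0 px [193.9 141.1] rel tool [ 77.7 -59.   -9.4]
ring [454.6 379.   73.7] r 6.0 px [194.8 141.2] rel tool [ 77.7 -58.7  -9.4]
ring [470.4 311.8  73.7] r 5.2 px [348.3  97.2] rel tool [95.4  8.1 -9.4]
ring [470.5 311.9  73.7] r 7.8 px [348.8  97.4] rel tool [95.5  8.  -9.4]
turn [-0.   -0.    0.01] shift [-0.31 -0.44  2.41] t 43.9 gap 49.4 pos [375.4 321.8  64.1] yaw -1.7 F [-0.5 -0.3 -0.5]
```

```bash
python3 -m creep '[[-0.3,-0.43,0,0,0,0,0],[0,0,0.6,0,0,0,0],[0,0,0.8,0,0,0,0],[0,0,0.6,0,0,0,0],[0,0,0.4,0,0,0,0],[0,0,0.1,0,0,0,0],[0,0,0.05,0,0,0,0],[0,0,0,0,0,0,0]]'
python3 -m creep '[[0,0,0.05,0,0,0,0],[0,0,0,0,0,0,0]]'
```

```text
time: 44.52
position: [0.3696, 0.3303, 0.0134]
tool_rot: [-3.142, -0.0, -0.03]
wrist_force: [0.3, 1.1, -1.1]
finger_gap: 0.0497
finger_force: 29.9
time: 44.68
position: [0.3699, 0.3306, 0.0129]
tool_rot: [-3.141, -0.001, -0.03]
wrist_force: [-1.2, -2.0, 4.3]
finger_gap: 0.0493
finger_force: 29.9
```

```bash
python3 -m creep '[[0,0,0,0,0,0,0.62],[0,0,0,0,0,0,0.62],[0,0,0,0,0,0,0.62],[0,0,0,0,0,0,0.62],[0,0,-0.3,0,0,0,0.62],[0,0,-0.8,0,0,0,0.62],[0,0,-1,0,0,0,0.62],[0,0,-1,0,0,0,0.9],[0.1,1,-0.3,0,0,0,0.9],[0.1,1,0,0,0,0,0.9]]'
python3 -m creep '[[0.13,1,0,0,0,-0.5,1],[0.13,1,0,0,0,-0.5,1],[0.13,1,0,0,0,-0.5,1],[0.13,1,0,0,0,0,1],[0.13,1,0,0,0,0,1],[0.13,1,0,0,0,0,1],[0.13,1,0,0,0,0,1],[0.13,1,0,0,0,0,1],[0.13,1,0,0,0,0,1],[0.13,1,0,0,0,0,1]]'
python3 -m creep '[[0,1,0,0,0,0,1],[0,1,0,0,0,0,1],[0,1,0,0,0,0,1],[0,0.5,0,0,0,0,1]]'
python3 go.py 445 -170.6 70 7.2; python3 - <<'E'
from h import *
c=cam("top");cv2.imwrite("pics/t7.png",c["bgr"])
for p in plaques(c): 
    if 30<p[4]<70 and p[3]<200: print(np.round(np.r_[p[:5],p[5]],1))
E
```

```text
time: 45.52
position: [0.3732, 0.291, 0.0822]
tool_rot: [-3.14, -0.003, -0.028]
wrist_force: [0.3, -0.6, 1.0]
finger_gap: 0.0737
finger_force: 0.0
time: 46.35
position: [0.4174, 0.093, 0.0805]
tool_rot: [-3.142, -0.0, 0.127]
wrist_force: [0.3, -0.4, -0.5]
finger_gap: 0.091
finger_force: 0.0
time: 46.68
position: [0.4265, 0.0228, 0.0805]
tool_rot: [3.141, -0.001, 0.126]
wrist_force: [0.4, 0.4, -0.1]
finger_gap: 0.091
finger_force: 0.0
turn [ 0.   -0.01  0.  ] shift [-0.29  9.71  0.53] t 46.7 gap 91.0 pos [426.5  22.8  80.5] yaw 7.2 F [ 0.4  0.4 -0.1]
[427.7 396.3  -2.  140.3  45.1 165.6 244.4]
[427.1 331.9  -2.6 158.   51.9 191.2 242.8]
[ 502.  -163.3    7.2  174.4   56.8  387.1  218. ]
[ 642.8 -639.7  -84.2  140.8   59.1  570.8  160.3]
```

```bash
python3 -m creep '[[0,1,0,0,0,0,1],[0,1,0,0,0,0,1],[0,1,0,0,0,0,1],[0,1,0,0,0,0,1],[0,1,0,0,0,0,1],[0,1,0,0,0,0,1],[0,1,0,0,0,0,1],[-0.1,1,0.1,0,0,0,1],[-0.1,1,0.2,0,0,0,1],[-0.1,0.7,0.2,0,0,0,1]]'
python3 -m creep '[[0,0,0,0,0,0,0.9],[0,0,0,0,0,0,0.9]]'
python3 go.py 445 -170.6 4 7.2; python3 ring.py -56
python3 - <<'E'
from h import *
c=cam("wrist")
for p in plaques(c): print(np.round(np.r_[p[:5],p[5]],1))
E
```

```text
time: 47.57
position: [0.4453, -0.1696, 0.0703]
tool_rot: [3.141, -0.001, 0.127]
wrist_force: [-0.6, -0.7, 0.5]
finger_gap: 0.0908
finger_force: 0.0
time: 47.73
position: [0.4446, -0.1683, 0.0701]
tool_rot: [-3.141, 0.0, 0.126]
wrist_force: [0.1, 0.3, 0.4]
finger_gap: 0.083
finger_force: 0.0
turn [-0.  0.  0.] shift [0.   0.11 3.31] t 47.7 gap 83.0 pos [ 444.6 -168.3   70.1] yaw 7.2 F [0.1 0.3 0.4]
ring [ 551.7 -147.    14.1] r 5.3 px [315.4  90.8] rel tool [108.9  -7.7  56. ]
ring [ 551.3 -146.8   14.1] r 7.9 px [315.4  91.1] rel tool [108.5  -7.9  56. ]
[ 505.3 -162.8    7.1  174.9   56.9  326.1  197.9]
```

```bash
python3 -m creep '[[0,0.11,0.6,0,0,0,0.9],[0,0,0.8,0,0,0,0.9],[0,0,0.8,0,0,0,0.9],[0,0,0.8,0,0,0,0.9],[0,0,0.3,0,0,0,0.9],[0,0,0,0,0,0,0],[0,0,0,0,0,0,0],[0,0,0,0,0,0,0],[0,0,0,0,0,0,0],[0,0,0,0,0,0,0]]'
python3 -m creep '[[0,0,0,0,0,0,0],[0,0,0,0,0,0,0],[0,0,-0.3,0,0,0,0],[0,0,-0.7,0,0,0,0],[0,0,-0.9,0,0,0,0],[0,0,-0.9,0,0,0,0],[0,0,0,0,0,0.7,0],[0,0,0,0,0,0.7,0],[0,0,0,0,0,0,0]]'
python3 ring.py 9.5; python3 go.py 470 50 60 -1.2
```

```text
time: 48.67
position: [0.4454, -0.171, 0.0049]
tool_rot: [3.141, -0.001, 0.127]
wrist_force: [-0.4, 2.1, 8.5]
finger_gap: 0.0552
finger_force: 30.0
time: 49.42
position: [0.4451, -0.171, 0.061]
tool_rot: [3.141, -0.001, -0.023]
wrist_force: [-0.1, 0.1, -1.4]
finger_gap: 0.056
finger_force: 30.0
ring [ 553.5 -162.9   70.5] r 5.3 px [303.8  64.2] rel tool [108.2 -10.6  -9.4]
ring [ 553.5 -162.6   70.5] r 7.8 px [303.6  64.5] rel tool [108.2 -10.9  -9.4]
turn [ 0.   -0.    0.02] shift [  1.02 -11.07   0.03] t 49.5 gap 55.3 pos [ 445.  -170.9   60.7] yaw -1.1 F [ 0.2  0.2 -0.7]
```

```bash
python3 -m creep '[[0.1,-0.5,0,0,0,0.02,0],[0.1,-0.9,0,0,0,0,0],[0.1,-1,0,0,0,0,0],[0.1,-1,0,0,0,0,0],[0.1,-1,0,0,0,0,0],[0.1,-1,0,0,0,0,0],[0.1,-1,0,0,0,0,0],[0.1,-1,0,0,0,0,0],[0.1,-1,0.3,0,0,0,0],[0.1,-1,0.6,0,0,0,0]]'
python3 -m creep '[[0,-0.8,0.6,0,0,0,0],[0,0,0.5,0,0,0,0],[0,0,0,0,0,0,0],[0,0,0,0,0,0,0]]'
python3 ring.py 9.5; python3 go.py 471 35 15.3 -1.2
```

```text
time: 50.3
position: [0.4695, 0.0182, 0.0427]
tool_rot: [3.142, -0.001, -0.019]
wrist_force: [0.8, -0.2, -1.6]
finger_gap: 0.0557
finger_force: 30.0
time: 50.63
position: [0.4688, 0.0331, 0.0199]
tool_rot: [-3.142, 0.002, -0.02]
wrist_force: [0.2, -0.2, -1.0]
finger_gap: 0.0556
finger_force: 30.0
ring [577.2  41.6  29.4] r 5.3 px [303.8  64.3] rel tool [108.2 -10.6  -9.7]
ring [577.1  41.5  29.4] r 7.8 px [303.8  64.7] rel tool [108.1 -10.5  -9.7]
turn [-0.  0.  0.] shift [ 0.09 -0.12  0.25] t 50.7 gap 56.1 pos [469.2  32.7  20.3] yaw -1.2 F [-0.8  0.3 -0.9]
```

```bash
python3 -m creep '[[0.1,-0.11,0.1,0,0,0,0],[0,0,0.1,0,0,0,0],[0,0,0.06,0,0,0,0],[0,0,0,0,0,0,0]]'
python3 -m creep '[[0.3,0,0,0,0,0,0],[0.6,0,0,0,0,0,0],[0.7,0,0,0,0,0,0],[0.7,0,0,0,0,0,0],[0.7,0,0,0,0,0,0],[0.4,0,0,0,0,0,0],[0.3,0,0,0,0,0,0],[0,0,0,0,0,0,0],[0,0,0,0,0,0,0]]'
python3 go.py 546 33.4 15 -1.2; python3 pin.py
```

```text
time: 51.02
position: [0.4717, 0.0346, 0.015]
tool_rot: [3.142, -0.001, -0.022]
wrist_force: [-0.7, 1.1, -0.5]
finger_gap: 0.0556
finger_force: 30.0
time: 51.77
position: [0.5454, 0.0332, 0.015]
tool_rot: [3.142, -0.0, -0.022]
wrist_force: [0.6, 0.1, 0.4]
finger_gap: 0.0555
finger_force: 30.0
turn [ 0.   -0.   -0.01] shift [ 0.03 -0.01 -0.  ] t 51.8 gap 55.5 pos [545.4  33.2  15. ] yaw -1.2 F [0.6 0.1 0.4]
[[ 97  94  97  85  61  59  55  57  59  59  57  54  61  43  75 113  53  62]
 [ 98  94  93  98  81  78  67  69  66  64  76 111 116 130 107  97  53  40]
 [108 105 120 120 149 145  91  96  91  88 132 190 161 188 167 150  85  47]
 [167 166 182 180 209 204 113 103 108 103 177 206 142 140 141 145 133  68]
 [213 213 212 212 212 215 172  93  95  99 207 142 139 142 142 143 147 119]
 [209 210 210 209 210 212 220 102  49  98 208 142 141 142 141 142 143 147]
 [208 208 208 208 209 210 216 146  58 125 140 140 141 141 140 141 142 144]
 [207 208 209 204 202 203 207 144 111 144 140 140 141 139 140 140 139 142]
 [211 213 201 186 173 174 176 147 148 146 144 142 141 140 138 144 138 136]
 [204 206 145 141 145 140 134 143 144 135 145 144 142 139 136 182 172 158]
 [143 140 142 144 145 110  53 116 119  70 130 145 143 176 172 216 214 200]
 [141 141 140 141 143 115  91 117 117  90 124 143 178 220 218 217 216 215]
 [140 143 144 145 146 148 150 127 124 140 144 139 225 215 214 215 216 218]
 [143 143 144 144 144 145 146 145 143 140 173 174 219 217 212 214 217 210]
 [173 173 141 141 141 140 140 140 140 172 219 224 219 224 214 214 208 163]]
[[ 3.01 -0.38]
 [-1.   -1.52]
 [ 0.16 -3.31]] [[388.72785722 236.43053328]]
```

```bash
python3 -m creep '[[0.06,0,0,0,0,0,0],[0,0,0.04,0,0,0,0],[0,0,0,0,0,0,0],[0,0,0,0,0,0,0]]'
python3 -m creep '[[0,0,0,0,0,0,0.7],[0,0,0,0,0,0,0.7],[0,0,0,0,0,0,0.74],[0,0,0,0,0,0,0.74],[0,0,-0.1,0,0,0,0.74],[0,0,-0.5,0,0,0,0.74],[0,0,-0.8,0,0,0,0.74],[0,0,-1,0,0,0,0.74],[-0.2,0,-1,0,0,0,0],[0,-0.5,-1,0,0,0,0]]'
python3 pin.py; python3 go.py 617 323 31 -1.2
```

```text
time: 52.3
position: [0.546, 0.0333, 0.0147]
tool_rot: [-3.142, 0.001, -0.022]
wrist_force: [-6.1, -0.9, 17.9]
finger_gap: 0.0557
finger_force: 30.0
time: 53.13
position: [0.5422, 0.0424, 0.1037]
tool_rot: [3.141, 0.0, -0.022]
wrist_force: [1.4, 0.2, 0.8]
finger_gap: 0.0571
finger_force: 0.0
[[ 98  95  97  85  61  58  56  58  58  60  58  55  60  44  73 113  54  63]
 [ 97  94  93  96  81  77  68  70  66  65  77 110 116 129 108  97  52  43]
 [107 103 119 120 149 145  91  96  91  88 132 189 162 187 166 149  84  45]
 [167 166 182 181 209 205 113 104 107 103 177 205 141 140 142 145 134  66]
 [214 213 212 212 213 216 172  94  94  98 206 141 140 142 142 143 147 119]
 [209 209 210 209 210 212 220 102  50  98 209 142 140 142 141 142 143 148]
 [208 208 208 209 209 210 216 146  60 124 140 140 140 142 141 141 142 145]
 [207 208 209 204 203 203 207 143 112 144 141 141 140 140 139 139 140 141]
 [210 213 200 186 173 173 176 147 138 148 146 143 142 139 137 145 145 137]
 [203 205 144 141 144 146 140 143 119 138 136 147 143 140 137 182 180 158]
 [143 140 142 143 142 144  98 116 119  80  74 145 143 176 173 217 214 201]
 [141 140 140 141 142 144  92 116 120  93 104 144 175 220 218 217 215 215]
 [139 143 143 145 146 147 149 126 126 124 144 141 218 215 214 214 215 217]
 [142 143 144 144 144 144 145 143 143 140 172 167 214 218 212 213 216 213]
 [173 173 142 140 140 140 140 140 139 171 216 213 219 231 218 213 212 181]]
[[ 3.01 -0.38]
 [-1.   -1.52]
 [ 0.16 -3.31]] [[388.72785722 236.43053328]]
turn [ 0.   -0.02 -0.  ] shift [  3.4  -14.05   3.6 ] t 53.3 gap 41.5 pos [543.2  43.4 103. ] yaw -1.2 F [-0.1 -0.  -0.1]
```

Ring at col 390.1, row 237.5: aligned. Pedal again.

```bash
python3 -m creep '[[0,-0.8,0,0,0,0,0],[0.1,-1,0,0,0,0,0],[0.1,-1,0,0,0,0,0],[0.1,-1,0,0,0,0,0],[0.1,-1,0,0,0,0,0],[0.1,-1,0,0,0,0,0],[0.2,-1,0,0,0,0,0],[0.2,-1,0,0,0,0,0],[0.3,-1,0,0,0,0,0],[0.4,-1,0,0,0,0,0]]'
python3 -m creep '[[0.5,-1,0,0,0,0,0],[0.6,-1,0,0,0,0,0],[0.5,-1,0.2,0,0,0,0],[0.2,-1,0.6,0,0,0,0],[0,-0.3,0.8,0,0,0,0],[0,0,0.6,0,0,0,0],[0,0,0.5,0,0,0,0],[0,0,0.4,0,0,0,0],[0,0,0.3,0,0,0,0],[0,0,0,0,0,0,0]]'
python3 go.py 617 323 31 -1.2
python3 -m creep '[[0,0,0.1,0,0,0,0],[0,0,0.1,0,0,0,0],[0,0,0.05,0,0,0,0],[0,0,0,0,0,0,0]]'
```

```text
time: 54.17
position: [0.5784, 0.2391, 0.1011]
tool_rot: [3.141, 0.002, -0.022]
wrist_force: [0.5, -0.4, 0.8]
finger_gap: 0.0006
finger_force: 0.0
time: 55.0
position: [0.6164, 0.3229, 0.0331]
tool_rot: [-3.141, 0.001, -0.022]
wrist_force: [-4.4, 4.5, 10.3]
finger_gap: 0.0005
finger_force: 5.7
turn [-0.    0.01 -0.01] shift [ 0.03 -0.01  0.11] t 55.0 gap 0.5 pos [616.4 322.9  33.1] yaw -1.3 F [-4.4  4.5 10.3]
time: 55.33
position: [0.6168, 0.323, 0.0304]
tool_rot: [-3.141, -0.0, -0.022]
wrist_force: [-8.7, 1.8, 23.6]
finger_gap: 0.0003
finger_force: 12.5
```

```bash
python3 -m creep '[[0,0,0.05,0,0,0,0],[0,0,0.05,0,0,0,0],[0,0,0,0,0,0,0],[0,0,0,0,0,0,0]]'
python3 -m creep '[[0,0,0,0,0,0,0],[0,0,-0.4,0,0,0,0],[0,0,-0.8,0,0,0,0],[0,0,-1,0,0,0,0],[-0.5,0.3,-1,0,0,0,0],[-0.6,1,-0.3,0,0,0,0],[-0.6,1,0,0,0,0,0],[-0.6,1,0,0,0,0,0],[-0.6,1,0,0,0,0,0.8],[-0.6,1,0,0,0,0,0.8]]'
python3 -m creep '[[-0.1,1,0,0,0,0,0.8],[0,1,0,0,0,0,0.8],[0,1,0,0,0,0,0.8],[0,1,0,0,0,0,0.8],[0,1,0,0,0,0,0.8],[0,1,0,0,0,0,0.8],[0,1,0,0,0,0,0.8],[0,1,0,0,0,0,0.8],[0,1,0,0,0,0,0.8],[0,0,0,0,0,0,0.8]]'
python3 go.py 545 33.5 15 -1.2
```

```text
time: 55.67
position: [0.617, 0.3231, 0.0298]
tool_rot: [-3.141, -0.001, -0.022]
wrist_force: [-13.6, -0.8, 39.8]
finger_gap: 0.0004
finger_force: 20.8
time: 56.5
position: [0.5433, 0.2171, 0.0968]
tool_rot: [3.141, 0.001, -0.022]
wrist_force: [0.2, 0.2, -0.5]
finger_gap: 0.0111
finger_force: 0.0
time: 57.33
position: [0.5378, 0.0357, 0.0968]
tool_rot: [3.141, 0.001, -0.024]
wrist_force: [-0.8, -0.8, 0.4]
finger_gap: 0.0729
finger_force: 0.0
turn [ 0.01  0.01 -0.03] shift [0.36 0.1  4.09] t 57.3 gap 72.9 pos [537.8  35.7  96.8] yaw -1.4 F [-0.8 -0.8  0.4]
```

```bash
python3 -m creep '[[0.3,0.1,0.9,0,0,0,0.8],[0,0,0.9,0,0,0,0.8],[0,0,0.9,0,0,0,0.8],[0,0,0.9,0,0,0,0.8],[0,0,0.45,0,0,0,0.8],[0,0,0,0,0,0,0],[0,0,0,0,0,0,0],[0,0,0,0,0,0,0],[0,0,0,0,0,0,0],[0,0,0,0,0,0,0]]'
python3 -m creep '[[0,0,0,0,0,0,0],[0,0,-0.1,0,0,0,0],[-0.4,0,0,0,0,0,0],[-0.8,0,0,0,0,0,0],[-1,0,0,0,0,0,0],[-1,0,0,0,0,0,0],[-1,0,0,0,0,0,0],[0,0,0,0,0,0,0]]'
python3 ring.py 9.5; python3 go.py 367 260 60 -1.7
python3 - <<'E'
from h import *
c=cam("top")
for p in plaques(c,.02): 
    if 30<p[4]<70 and p[3]<200 and p[1]>0: print(np.round(np.r_[p[:5],p[5]],1))
E
```

```text
time: 58.17
position: [0.5451, 0.0372, 0.0169]
tool_rot: [3.142, -0.001, -0.022]
wrist_force: [0.5, -0.4, -0.5]
finger_gap: 0.0558
finger_force: 29.7
time: 58.83
position: [0.4554, 0.0394, 0.018]
tool_rot: [-3.141, 0.005, -0.021]
wrist_force: [-1.1, 0.3, -1.2]
finger_gap: 0.0559
finger_force: 29.7
ring [565.3  45.2  27.5] r 5.2 px [309.5  59.9] rel tool [109.7  -8.1 -10. ]
ring [565.2  45.1  27.5] r 7.7 px [310.  60.] rel tool [109.6  -8.1 -10. ]
turn [-0.    0.02  0.08] shift [ -4.87 -10.9   -2.09] t 58.9 gap 55.7 pos [458.   39.2  18.2] yaw -1.2 F [ 1.2  1.2 -1. ]
```

```bash
python3 -m creep '[[0,0,-0.5,0,0,0.08,0],[0,0,-0.9,0,0,0,0],[-0.2,-0.3,-0.9,0,0,0,0],[-0.42,-0.8,0,0,0,0,0],[-0.42,-1,0,0,0,0,0],[-0.42,-1,0,0,0,0,0],[-0.42,-1,0,0,0,0,0],[-0.42,-1,0,0,0,0,0],[-0.42,-1,0,0,0,0,0],[-0.42,-1,0,0,0,0,0]]'
python3 -m creep '[[-0.42,-1,0,0,0,0,0],[-0.42,-1,0,0,0,0,0],[-0.42,-1,0,0,0,0,0],[0,0,0,0,0,0,0],[0,0,0,0,0,0,0]]'
python3 go.py 366 260 16 -1.7
python3 - <<'E'
from h import *
c=cam("wrist");cv2.imwrite("pics/w8.png",c["bgr"])
E
```

```text
time: 59.77
position: [0.4027, 0.1841, 0.0643]
tool_rot: [-3.141, -0.001, -0.03]
wrist_force: [0.4, -0.8, -1.6]
finger_gap: 0.0558
finger_force: 29.7
time: 60.18
position: [0.3792, 0.2446, 0.0642]
tool_rot: [-3.141, -0.001, -0.028]
wrist_force: [-0.3, 0.0, -1.2]
finger_gap: 0.0559
finger_force: 29.7
turn [-0.   -0.01  0.02] shift [-0.68 -0.75  2.41] t 60.2 gap 55.9 pos [379.2 244.6  64.2] yaw -1.6 F [-0.3  0.  -1.2]
```

View pics/w8.png

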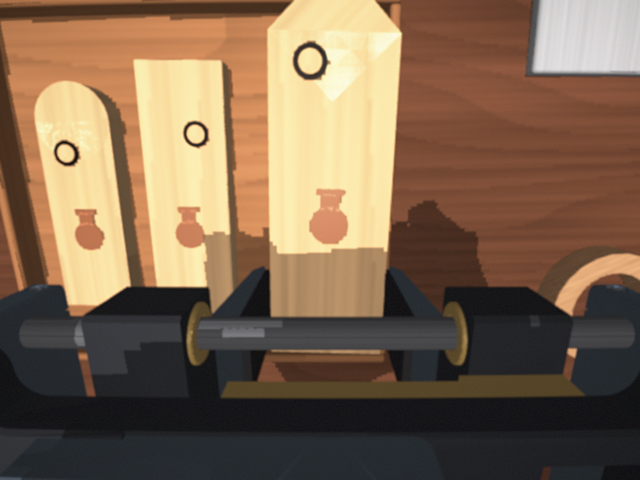

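The small plaque (85,190) and the middle one (185,180) lie flat in the tray, with the large one held in front. I check the remaining gap.

```bash
python3 - <<'E'
from h import *
c=cam("wrist")
print("middle right edge",w(c,[[223,62],[232,290]],.02).round(4))
print("tray left inner top, far inner top",w(c,[[18,180],[130,13]],.024).round(4))
E
```

```text
middle right edge [[0.503  0.2988 0.02  ]
 [0.3687 0.3065 0.02  ]]
tray left inner top, far inner top [[0.4432 0.4273 0.024 ]
 [0.5281 0.3453 0.024 ]]
```

```bash
python3 -m creep '[[-0.3,-0.4,0,0,0,0,0],[-0.38,-0.33,0,0,0,0,0],[0,0,0.6,0,0,0,0],[0,0,0.8,0,0,0,0],[0,0,0.6,0,0,0,0],[0,0,0.4,0,0,0,0],[0,0,0.1,0,0,0,0],[0,0,0,0,0,0,0]]'
python3 -m creep '[[0,0,0.05,0,0,0,0],[0,0,0.03,0,0,0,0],[0,0,0,0,0,0,0]]'
python3 go.py 366 259 12.5 -1.7
```

```text
time: 60.95
position: [0.3652, 0.2585, 0.0138]
tool_rot: [3.141, 0.001, -0.03]
wrist_force: [-0.7, 1.0, -1.4]
finger_gap: 0.0561
finger_force: 29.7
time: 61.2
position: [0.3659, 0.2588, 0.0129]
tool_rot: [-3.141, -0.001, -0.03]
wrist_force: [-0.4, 1.0, -0.3]
finger_gap: 0.056
finger_force: 29.7
turn [-0.   -0.01 -0.  ] shift [ 0.01 -0.01  0.02] t 61.2 gap 56.0 pos [365.9 258.8  12.9] yaw -1.7 F [-0.4  1.  -0.3]
```

Now I release, rise and move clear, then check everything.

```bash
python3 -m creep '[[0,0,0.04,0,0,0,0],[0,0,0,0,0,0,0.69],[0,0,0,0,0,0,0.69],[0,0,0,0,0,0,0.69],[0,0,0,0,0,0,0.69],[0,0,-0.3,0,0,0,0.69],[0,0,-0.8,0,0,0,0.69],[0,0,-1,0,0,0,0.69],[0,0,-1,0,0,0,0.69],[0,0,-1,0,0,0,0.69]]'
python3 -m creep '[[0.1,1,-0.5,0,0,0,0.8],[0.1,1,-0.5,0,0,0,0.8],[0.1,1,0,0,0,0,0.8],[0.1,1,0,0,0,0,0.8],[0.1,1,0,0,0,0,0.8],[0.1,1,0,0,0,0,0.8],[0.1,1,0,0,0,0,0.8],[0.1,1,0,0,0,0,0.8],[0.1,1,0,0,0,0,0.8],[0.1,1,0,0,0,0,0.8]]'
python3 -m creep '[[0,1,0,0,0,0,0.8],[0,1,0,0,0,0,0.8],[0,1,0,0,0,0,0.8],[0,1,0,0,0,0,0.8],[0,1,0,0,0,0,0.8],[0,1,0,0,0,0,0.8],[0,1,0,0,0,0,0.8],[0,0,0,0,0,0,0.8]]'
python3 - <<'E'
from h import *
c=cam("top");
for p in plaques(c,.02): 
    if 30<p[4]<70 and p[3]<200: print(np.round(np.r_[p[:5],p[5]],1))
cv2.imwrite("pics/t9.png",c["bgr"])
E
```

```text
time: 62.03
position: [0.3654, 0.2585, 0.095]
tool_rot: [3.141, 0.0, -0.03]
wrist_force: [1.3, -0.1, -0.8]
finger_gap: 0.0629
finger_force: 0.0
time: 62.87
position: [0.3795, 0.0571, 0.1141]
tool_rot: [-3.142, -0.0, -0.03]
wrist_force: [0.6, 0.5, 0.9]
finger_gap: 0.0729
finger_force: 0.0
time: 63.53
position: [0.3759, -0.0844, 0.1142]
tool_rot: [3.141, -0.001, -0.032]
wrist_force: [0.5, -0.0, 0.2]
finger_gap: 0.0728
finger_force: 0.0
[426.4 394.6  -2.1 137.8  44.9 165.6 244.4]
[426.8 330.5  -2.7 157.3  51.7 191.2 243. ]
[425.  257.7  -3.1 177.7  58.  219.6 247.2]
```

View pics/t9.png

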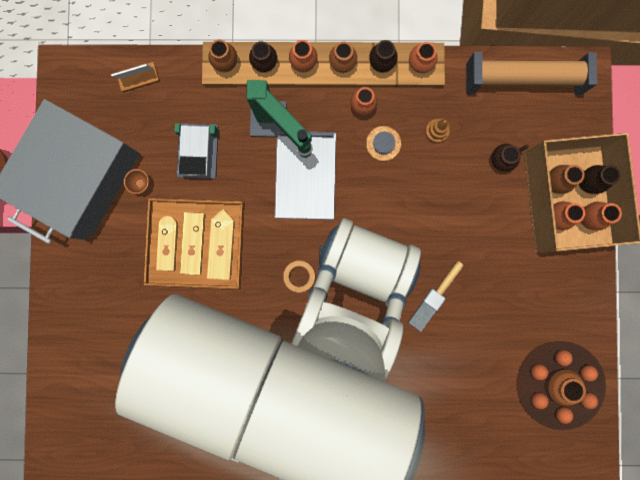

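The top view shows three plaques flat in the tray at (166,244), (191,243) and (220,247). The tin is centred on its mat (383,143), the pedal is up, and all the ware is standing and unmoved. I hand in.

```bash
python3 -c "
from plant import *
print(hand_in())"
```

```text
the job is handed in; nothing more can be done
None
```

I stamped all three plaques in order (small, middle, large) and laid them flat in the tray. The ink tin is on its mat, the pedal is up and no ware was knocked over; I handed the job in at about 64 s, but no verdict came back.

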